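# Stack the sanding arbor of the float workshop

### The arm

A 7-joint arm with a two-finger parallel gripper is mounted at the origin on the work surface. World frame = base frame: x ahead of the robot, y to its left, z up, the work surface at z = 0. Lengths are in m, angles in rad, forces in N, time in s.
With the tool pointing down it reaches from about 0.4 to 0.875 m from the base axis. Payload 19.3 kg.
Tool frame: the origin (TCP) lies between the finger pads; the fingertips stand 19 mm ahead of it and the grasp point (between the pads) is the TCP; z points along the fingers, y is the direction in which the jaws open and shut (so a half turn about z gives the same grasp; the last joint's range is limited). The gripper opens to 85 mm and grips with 20 to 120 N. Pads are 22 mm wide; open, the fingers measure 114 mm over their backs; the gripper's body (76 mm by 85 mm) begins 54 mm behind the grasp point. The pads swing forward as they close: fully open they stand 13 mm farther back than shut.
Start: joints at [1.033, 0.521, -0.036, 1.599, 0.021, 1.021, -0.113], TCP at [0.282, -0.558, 0.221] pointing down, gripper open.
Joint ranges: [-2.91, 2.91], [-0.3, 2.13], [-1.5, 1.42], [0.17, 2.43], [-1.26, 4.41], [0.16, 1.93], [-2.52, 2.52]. Speed limits (rad/s): [1.89, 1.89, 2.39, 2.39, 3.01, 3.01, 3.01].

### API

Orientations are given as [roll, pitch, yaw] about the fixed x, y, z axes, in that order (R = Rz(yaw) Ry(pitch) Rx(roll)).
In Python, from workcell import status, imaging, bot gives the robot as it stands.
- The arm moves only by the shell command python3 -m handwheel 'ROWS' [FORCE]. ROWS is JSON, a list of rows, each an object with "offset": the shift along the tool's x, y, z in mm, a list of three; "rot": the turn, a rotation vector about the tool's x, y, z in degrees, a list of three; "claw": the opening, from -1 (shut) to 1 (fully open). A call has 1 to 12 rows; each row shifts and turns the commanded pose from where the row before left it, along the tool's axes as they then stand; what a row does not reach is not made up. A row lasts 1/10 s, in which the tool goes at most 50 mm and 8.59 degrees, less where a joint would pass 70% of its speed; a pose out of reach is approached as far as the arm can. A call is refused whole if a number of a shift passes 50 or a number of a turn 8.59, either way. A call with a gripper value outside its range is refused whole. The fingers move at their own pace and stop on an object; FORCE is the grip in N (left out, the last holds). Time passes only in rows, so rows that do not move let the fingers close. It gives the time, the measured TCP pose, the force and the opening at its end, in the units of the state.
- status.observe(): the state, without advancing time (a new reading comes with each control period).
- imaging.grab_frame(name): name is "scene" or "top" or "wrist"; returns a dict with "color" (384x512x3 uint8, red, green, blue), "range_z" (384x512 float32, m along the optical axis (not along the pixel's ray), 0 where there is no reading), "fx", "fy", "cx", "cy" (pixels), "camera_from_world" (4x4, takes a point from world to camera coordinates). Camera axes: x right, y down, z forward; pixel columns grow to the right and rows downward; lengths in m; the calibration is good to about 2 mm. A picture is of the moment at which its call begins.
- bot.job_done(): hands the job in, once; it reports no verdict.
Trained networks look in the newest picture that a camera, given by its name, has taken for a name from the list of things; names that differ only in an ending like _2 or _b are one class to them, and where a whole thing is asked for, a point or a joint stands for the part that bears it (a point fixed in the world has none). Each returns a list of dicts, best first, with "conf" (0 to 1); they miss things now and then, are a little off and sometimes report something else, mostly with a low value. They report only what shows in the picture. A call takes as long as a camera call. They do not tell look-alikes from the thing itself.
- imaging.regions_of(thing, camera): "region" (384x512 bool, what is visible of it) and "box" ([centre column, centre row, width, height] in pixels, round what is visible of it).
- imaging.mark_of(thing, camera): "uv" ([column, row] in pixels: a listed point, or the origin of a listed thing).
The state is a dict: "clock": time; "qpos": joint angles; "qd": joint speeds; "joint_efforts": joint torques, N m; "position": TCP position; "tool_rot": TCP orientation; "force": force on the tool from outside, world axes, zero at the start; "moment": the same for the moment, N m; "grip_width": finger opening in m.
Only numpy, scipy, OpenCV 4.12 (cv2) and the standard library are available. Lean on these libraries where they do the work, as an engineer would, in place of code of your own. Each camera call takes 0.05 s, during which the arm holds its last target.

### The job

Rebuild the sanding arbor: thread the tall wide-bore sleeve down the stepped post first, flat and fully home on the dark backing disc, then thread the low narrow-bore collar down on top of it, flat and fully home on the sleeve. Lower each one down the post rather than letting it drop, let go of both, and leave the foam block of drying floats and the lacquer jar where they stand.

Things in the scene. Friction and masses are not known exactly. Their poses are not given: they have to be found in the camera images.
- arbor: Fixed arbor: round grey base plate 116 mm across, 14 mm thick; on it a dark backing disc 80 mm across, its top 22 mm above the table; from its centre a steel stepped post, 29 mm thick up to a shoulder at 54 mm (edge bevelled 4 mm), then 16 mm thick up to the tip at 86 mm (bevelled to 6 mm across over the last 5 mm). Origin: centre of the plate's underside, on the post's axis; z up.
- arbor_seat (a point): Centre of the backing disc's top face, on the post's axis, 22 mm above the table: where the sleeve's underside comes home. z up.
- arbor_tip (a point): Tip of the post on its axis, 86 mm above the table, 64 mm above the seat.
- sleeve: Tall loose plain aluminium sleeve, 56 mm outside, 34 mm bore, 36 mm tall, about 0.15 kg. Stands upright on the table, left or right of the arbor. Origin: centre of its underside; z along its bore, up. Home: origin at the seat; the post then stands 28 mm out of its top.
- collar: Low loose plain steel collar, 52 mm outside, 21 mm bore (too narrow for the thick part of the post), 20 mm tall, about 0.26 kg. Lies flat, on the other side of the arbor from the sleeve. Origin: centre of its underside; z along its bore, up. Home: origin 36 mm above the seat, resting on the sleeve's top; the tip then stands 8 mm out of it.
- float_block: Bystander on the left (+y): loose white foam block 140 x 75 x 35 mm with ten slim floats standing in it to about 185 mm above the table. Origin: centre of its underside; x along its length.
- lacquer_jar: Bystander on the right (-y): loose amber glass jar with a steel cap, 64 mm across, 85 mm tall. Origin: centre of its underside.
Mind the look-alikes: they are no part of the job. Of the things that look like the sleeve, the largest one is meant.

How it is judged:
By the outcome, as a careful person would: the job done as asked, in the order asked, and still so for the second after the job is handed in, with the robot touching nothing.
It also fails if it takes over 53 s, if anything falls off the work surface, if the arm or the gripper's body presses on something with over 40 N, if the wrist force passes 120 N, or if a joint passes its speed limit or range.

## Working session

There is one attempt and no reset: what is moved stays moved. The work goes in short steps, Python scripts to look and compute and a shell command to move; the robot and the scene stay as the last step left them, time stands still between calls to the robot, and variables do not carry over. Pictures are saved under pics/ and viewed, and the job is handed in when it is done.

```bash
mkdir -p pics; ls; cat > h.py <<'E'
import numpy as np,cv2
from workcell import status,imaging,bot
def save(f,n,crop=None,s=1):
    im=f["color"][:,:,::-1]
    if crop: a,b,c,d=crop; im=im[b:d,a:c]
    im=cv2.resize(np.ascontiguousarray(im),None,fx=s,fy=s,interpolation=cv2.INTER_CUBIC); cv2.imwrite("pics/"+n,im)
def pts(f):
    z=f["range_z"]; v,u=np.mgrid[:z.shape[0],:z.shape[1]]
    P=np.stack([(u-f["cx"])/f["fx"]*z,(v-f["cy"])/f["fy"]*z,z],-1)
    T=np.linalg.inv(f["camera_from_world"]); W=P@T[:3,:3].T+T[:3,3]; W[z==0]=np.nan
    return W
E
python3 - <<'E'
from h import *
s=status.observe(); print(s)
for n in("scene","top"):
    f=imaging.grab_frame(n); save(f,n+"0.png",s=1.5); print(n,np.linalg.inv(f["camera_from_world"]).round(3).tolist(),f["fx"])
    W=pts(f)
    for t in("arbor","sleeve","collar","float_block","lacquer_jar"):
        for r in imaging.regions_of(t,n):
            p=W[r["region"]]; p=p[~np.isnan(p[:,0])]
            print(t,round(r["conf"],2),np.round(r["box"]),np.percentile(p,[2,50,98],axis=0).round(3).tolist() if len(p) else None)
E
```

```text
pics
{'clock': 0.0, 'qpos': array([ 1.03281596,  0.52200561, -0.0363031 ,  1.60002119,  0.02121334,
        1.02111686, -0.11281216]), 'qd': array([-0.00032536,  0.00143883,  0.00167022,  0.00131818,  0.00049606,
       -0.00049783, -0.0007978 ]), 'joint_efforts': array([-1.54556139e-03, -9.27103615e+01,  1.97929166e+00, -3.69936132e+01,
        1.78805483e-02,  8.16103391e-03, -4.76094692e-05]), 'position': array([ 0.28160077, -0.55755811,  0.22012654]), 'tool_rot': array([-3.14043188e+00,  1.08047628e-04,  4.67744441e-01]), 'force': array([ 0.35015084, -0.31772162, -0.13482487]), 'moment': array([-0.0302801 , -0.01382108,  0.00513482]), 'grip_width': 0.08521730861531204}
scene [[-0.354, 0.681, -0.641, 1.389], [0.935, 0.252, -0.249, 0.323], [-0.008, -0.687, -0.726, 1.076], [0.0, 0.0, 0.0, 1.0]] 466.8770823107093
sleeve 0.51 [224. 191.  10.  12.] [[0.474, -0.145, 0.001], [0.495, -0.132, 0.017], [0.507, -0.115, 0.026]]
collar 0.7 [323. 230.  17.  18.] [[0.502, 0.181, -0.001], [0.527, 0.202, 0.02], [0.546, 0.224, 0.025]]
float_block 0.56 [415. 265.  46.  75.] [[0.489, 0.424, -0.0], [0.
[... 230 characters left out ...]
 -0.164, -0.986, 1.552], [0.0, 0.0, 0.0, 1.0]] 497.6097355566706
arbor 0.72 [253. 212.  33.  40.] [[0.432, -0.05, 0.002], [0.482, 0.002, 0.018], [0.539, 0.053, 0.073]]
sleeve 0.45 [327. 216.  18.  21.] [[0.456, -0.253, -0.001], [0.48, -0.226, 0.034], [0.506, -0.2, 0.042]]
collar 0.69 [189. 199.  20.  18.] [[0.497, 0.177, 0.007], [0.519, 0.2, 0.019], [0.543, 0.223, 0.027]]
float_block 0.55 [104. 170.  29.  51.] [[0.527, 0.424, 0.002], [0.594, 0.451, 0.036], [0.665, 0.5, 0.146]]
lacquer_jar 0.58 [389. 173.  26.  22.] [[0.575, -0.453, 0.01], [0.601, -0.418, 0.082], [0.633, -0.396, 0.091]]
lacquer_jar 0.31 [188. 198.  20.  18.] [[0.497, 0.177, 0.007], [0.521, 0.202, 0.02], [0.544, 0.224, 0.027]]
```

View pics/scene0.png

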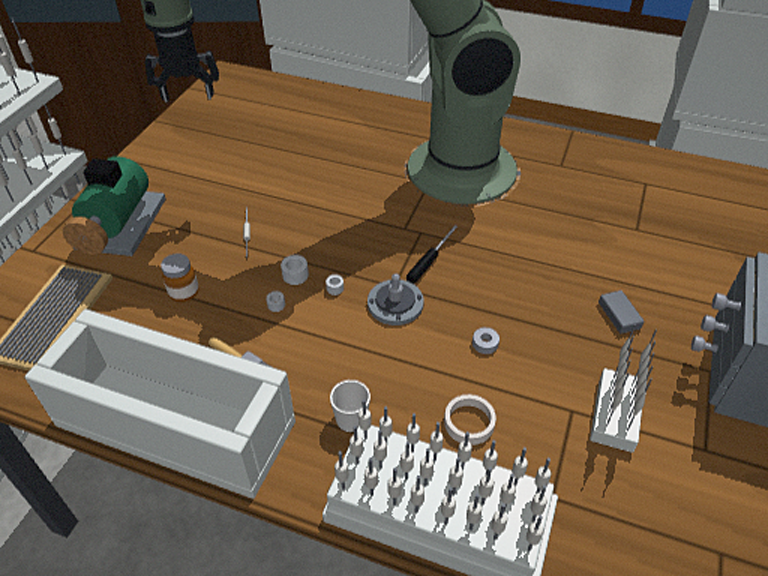

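View pics/top0.png

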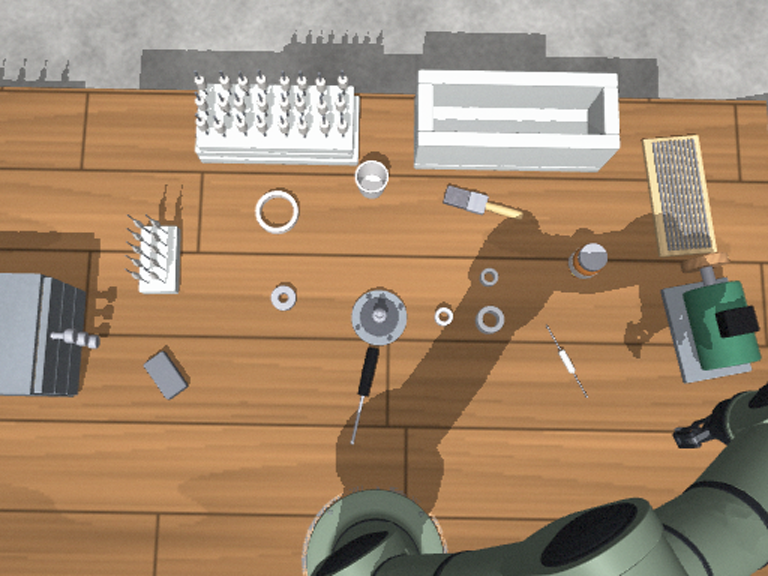

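Candidates (enlarged top picture): the grey ring at (490,319), a small grey ring at (489,277), a small white ring at (444,317), and a large white tape-like ring at (277,212). The grey one at (490,319) fits 56 mm OD and 36 mm tall. The collar is at (283,297). I'll confirm with a crop and heights.

```bash
python3 - <<'E'
from h import *
f=imaging.grab_frame("top"); g=imaging.grab_frame("scene")
save(f,"top1.png",(170,170,350,240),4)
save(g,"sc1.png",(170,160,350,250),4)
for nm,F in(("top",f),("scene",g)):
    W=pts(F)
    for n,c,zlo,zhi,r in(("sleeve",(.48,-.226),.028,.05,.05),("small1",(.56,-.22),.012,.06,.04),("white",(.485,-.13),.012,.06,.04),("collar",(.52,.2),.013,.03,.05),("disc",(.48,0),.018,.027,.08),("post",(.48,0),.06,.1,.05),("plate",(.48,0),.009,.018,.08)):
        m=(np.hypot(W[...,0]-c[0],W[...,1]-c[1])<r)&(W[...,2]>zlo)&(W[...,2]<zhi)
        p=W[m]
        if len(p)<3: print(nm,n,len(p)); continue
        (cc,rr)=cv2.minEnclosingCircle(p[:,:2].astype(np.float32))
        print(nm,n,len(p),"z",np.percentile(p[:,2],[5,50,95]).round(4),"ctr",np.round(cc,4),"R",round(rr,4),"mean",p.mean(0).round(4))
    for t in("arbor_seat","arbor_tip","sleeve","collar"):
        for q in imaging.mark_of(t,nm): print(nm,t,q)
E
```

```text
top sleeve 168 z [0.0303 0.0357 0.0406] ctr [ 0.4816 -0.2273] R 0.028 mean [ 0.4818 -0.2263  0.0357]
top small1 81 z [0.015  0.0231 0.0299] ctr [ 0.573  -0.2274] R 0.0189 mean [ 0.5722 -0.2267  0.0229]
top white 81 z [0.0163 0.0233 0.0283] ctr [ 0.4882 -0.1317] R 0.0183 mean [ 0.4875 -0.1315  0.0232]
top collar 178 z [0.0144 0.0199 0.0253] ctr [0.5213 0.2009] R 0.0264 mean [0.5206 0.2005 0.0198]
top disc 476 z [0.0183 0.0219 0.0261] ctr [0.4707 0.0054] R 0.0704 mean [0.4774 0.0022 0.022 ]
top post 29 z [0.0614 0.0807 0.0885] ctr [0.4825 0.0031] R 0.0115 mean [0.483  0.0009 0.0792]
top plate 478 z [0.01   0.0142 0.0176] ctr [0.4773 0.0042] R 0.0762 mean [0.4825 0.0016 0.0141]
top arbor_seat {'uv': [252.1, 211.9], 'conf': 0.58}
top arbor_tip {'uv': [247.8, 210.4], 'conf': 0.68}
top sleeve {'uv': [328.2, 213.7], 'conf': 0.53}
top sleeve {'uv': [386.9, 176.5], 'conf': 0.46}
top sleeve {'uv': [292.5, 210.9], 'conf': 0.42}
top sleeve {'uv': [323.1, 189.0], 'conf': 0.39}
top collar {'uv': [188.4, 201.5], 'conf': 0.62}
top collar {'uv': [250.3, 210.9], 'conf': 0.45}
scene sleeve 155 z [0.03 
[... 231 characters left out ...]
.4875 -0.1354] R 0.0219 mean [ 0.4905 -0.1321  0.0209]
scene collar 190 z [0.0149 0.0201 0.0233] ctr [0.5226 0.2003] R 0.0272 mean [0.5241 0.201  0.0198]
scene disc 357 z [0.0183 0.0222 0.0259] ctr [0.4736 0.0018] R 0.0726 mean [0.4844 0.0049 0.0221]
scene post 44 z [0.0621 0.0766 0.0862] ctr [0.4852 0.0013] R 0.0082 mean [0.4877 0.0015 0.0752]
scene plate 425 z [0.0101 0.0143 0.0174] ctr [0.4767 0.0079] R 0.0692 mean [0.4929 0.0049 0.0142]
scene arbor_seat {'uv': [260.9, 197.5], 'conf': 0.93}
scene arbor_tip {'uv': [263.9, 180.9], 'conf': 0.57}
scene sleeve {'uv': [198.1, 180.8], 'conf': 0.6}
scene sleeve {'uv': [182.6, 202.9], 'conf': 0.41}
scene collar {'uv': [323.6, 232.1], 'conf': 0.68}
```

View pics/top1.png

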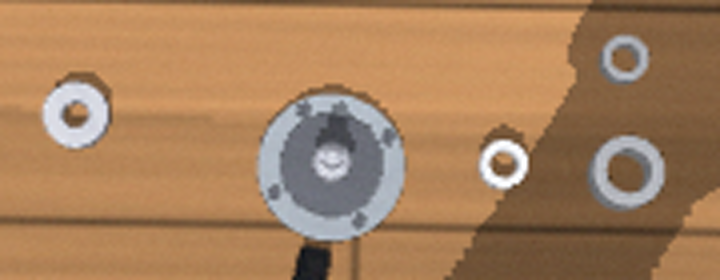

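View pics/sc1.png

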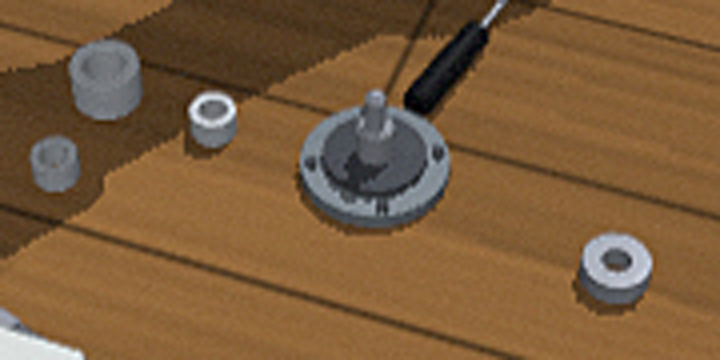

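The (490,319) ring is confirmed as the sleeve: R 28 mm, top at 36 mm, centre about (0.482, -0.227). Its look-alikes are only about 37 mm across and 23 mm tall. The collar is R 26 mm with its top at 20 mm, at (0.521, 0.201). The arbor axis is about (0.484, 0.001). I'll turn the tool to yaw 45° and go above the sleeve.

```bash
python3 -m handwheel '[{"offset":[0,0,0],"rot":[0,0,-6.1],"claw":1},{"offset":[0,0,0],"rot":[0,0,-6.1],"claw":1},{"offset":[0,0,0],"rot":[0,0,-6.0],"claw":1},{"offset":[41,-10,0],"rot":[0,0,0],"claw":1},{"offset":[41,-10,0],"rot":[0,0,0],"claw":1},{"offset":[41,-10,0],"rot":[0,0,0],"claw":1},{"offset":[41,-10,0],"rot":[0,0,0],"claw":1},{"offset":[41,-10,0],"rot":[0,0,0],"claw":1},{"offset":[41,-10,0],"rot":[0,0,0],"claw":1},{"offset":[41,-10,0],"rot":[0,0,0],"claw":1},{"offset":[41,-10,0],"rot":[0,0,0],"claw":1},{"offset":[41,-10,0],"rot":[0,0,0],"claw":1}]'
python3 -m handwheel '[{"offset":[0,0,0],"rot":[0,0,0],"claw":1},{"offset":[0,0,0],"rot":[0,0,0],"claw":1},{"offset":[0,0,0],"rot":[0,0,0],"claw":1}]'
python3 - <<'E'
from h import *
s=status.observe(); print(s["position"],s["tool_rot"],s["force"],s["clock"])
f=imaging.grab_frame("wrist"); save(f,"w0.png",s=1.5); print(np.linalg.inv(f["camera_from_world"]).round(3).tolist(),f["fx"])
E
```

```text
clock: 2.3
position: [0.4798, -0.2318, 0.2209]
tool_rot: [3.141, -0.0, 0.785]
force: [0.6, -0.4, -0.9]
grip_width: 0.0853
clock: 2.6
position: [0.4785, -0.2343, 0.2207]
tool_rot: [3.142, 0.001, 0.784]
force: [0.4, -0.2, 0.1]
grip_width: 0.0854
[ 0.47852527 -0.23426935  0.22067361] [3.14155788e+00 5.18597575e-04 7.84230769e-01] [ 0.40388135 -0.23765916  0.13725083] 2.6
[[0.706, -0.679, -0.201, 0.529], [-0.708, -0.677, -0.2, -0.184], [-0.0, 0.283, -0.959, 0.374], [0.0, 0.0, 0.0, 1.0]] 287.2658176689453
```

View pics/w0.png

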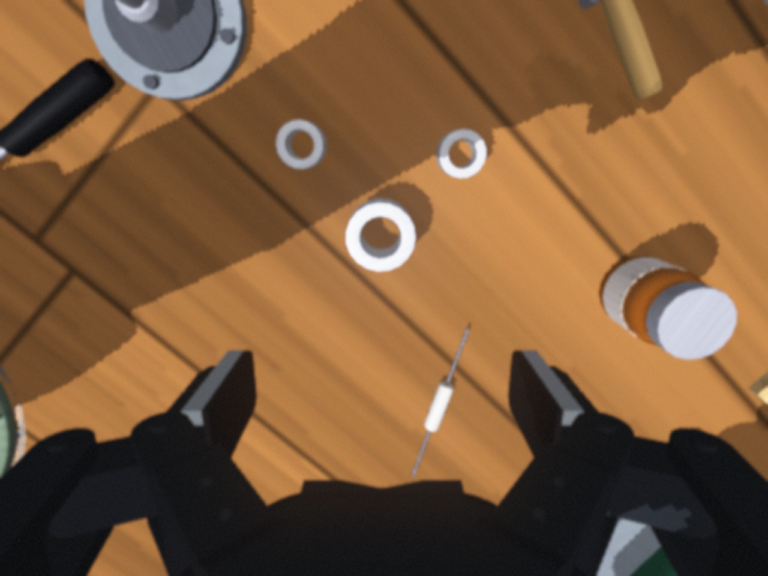

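The wrist picture shows the sleeve at (380,235), the look-alikes at (300,145) and (462,154), the arbor at upper left near (165,35) and the jar at (690,320). I'll measure the sleeve and arbor from here by intersecting rays with planes of known height.

```bash
cat >> h.py <<'E'
def onplane(f,uv,z):
    uv=np.asarray(uv,float).reshape(-1,2); T=np.linalg.inv(f["camera_from_world"])
    d=np.c_[(uv[:,0]-f["cx"])/f["fx"],(uv[:,1]-f["cy"])/f["fy"],np.ones(len(uv))]@T[:3,:3].T
    k=(z-T[2,3])/d[:,2]; return T[:3,3]+d*k[:,None]
def proj(f,p):
    T=f["camera_from_world"]; q=T[:3,:3]@np.asarray(p)+T[:3,3]; return np.array([f["fx"]*q[0]/q[2]+f["cx"],f["fy"]*q[1]/q[2]+f["cy"]])
def fitc(p):
    # algebraic circle fit with trimming
    p=p[:,:2]
    for _ in range(5):
        A=np.c_[2*p,np.ones(len(p))]; c=np.linalg.lstsq(A,(p**2).sum(1),rcond=None)[0]; r=np.sqrt(c[2]+c[:2]@c[:2])
        e=np.hypot(*(p-c[:2]).T)-r; k=np.abs(e)<max(2*e.std(),.0005); p=p[k]
    return c[:2],r,e.std(),len(p)
def radial(f,c0,z,rlo,rhi,sign,n=90):
    """subpixel radial gradient edges on plane z around c0; sign +1: bright outside"""
    g=cv2.GaussianBlur(cv2.cvtColor(f["color"],cv2.COLOR_RGB2GRAY).astype(np.float32),(0,0),0.8)
    out=[]
    rr=np.arange(rlo,rhi,.00025)
    for a in np.linspace(0,2*np.pi,n,endpoint=False):
        P=np.c_[c0[0]+rr*np.cos(a),c0[1]+rr*np.sin(a),np.full(len(rr),z)]
        uv=np.array([proj(f,p) for p in P]).astype(np.float32)
        v=cv2.remap(g,uv[:,0].reshape(1,-1),uv[:,1].reshape(1,-1),cv2.INTER_LINEAR)[0]
        d=np.gradient(v)*(sign if sign else 1); d=np.abs(d) if sign==0 else d
        i=d.argmax()
        if d[i]>1 and 0<i<len(rr)-1: out.append(P[i])
    return np.array(out)
E
python3 - <<'E'
from h import *
f=imaging.grab_frame("wrist")
s=status.observe()
print("TCP px",proj(f,s["position"]), s["position"])
c=onplane(f,[380/1.5,235/1.5],.036)[0]; print(c)
for k in range(3):
    p=radial(f,c,.036,.021,.034,-1); r=fitc(p); c=r[0]
print("outer",r)
q=radial(f,c,.036,.012,.021,+1); print("bore",fitc(q))
E
```

```text
TCP px [255.39385109 227.90220159] [ 0.47848282 -0.23442194  0.22068173]
[ 0.48205564 -0.2281063   0.036     ]
outer (array([ 0.48077983, -0.22905839]), np.float64(0.02795595887246745), np.float64(0.00030081253024294), 87)
bore (array([ 0.48066509, -0.22916046]), np.float64(0.01654329008928318), np.float64(0.0002343208618730822), 80)
```

```bash
python3 -m handwheel '[{"offset":[6,-2.5,10],"rot":[0,0,0],"claw":1},{"offset":[0,0,30],"rot":[0,0,0],"claw":1},{"offset":[0,0,30],"rot":[0,0,0],"claw":1},{"offset":[0,0,30],"rot":[0,0,0],"claw":1},{"offset":[0,0,25],"rot":[0,0,0],"claw":1},{"offset":[0,0,10],"rot":[0,0,0],"claw":1},{"offset":[0,0,0],"rot":[0,0,0],"claw":1},{"offset":[0,0,0],"rot":[0,0,0],"claw":1}]'
python3 - <<'E'
from h import *
f=imaging.grab_frame("wrist"); save(f,"w1.png",s=1.5)
s=status.observe(); print(s["position"],s["tool_rot"],proj(f,s["position"]))
c=np.array([.4808,-.229])
for k in range(3):
    p=radial(f,c,.036,.021,.034,-1); r=fitc(p); c=r[0]
print("outer",r); print("bore",fitc(radial(f,c,.036,.012,.021,+1)))
E
```

```text
clock: 3.5
position: [0.4819, -0.2274, 0.0864]
tool_rot: [3.141, -0.0, 0.785]
force: [-0.1, -0.5, -0.5]
grip_width: 0.0852
[ 0.48214473 -0.22750707  0.08671248] [ 3.14024520e+00 -6.12039155e-04  7.85239675e-01] [255.80524636 228.06810712]
outer (array([ 0.48089252, -0.22909486]), np.float64(0.027675614757860196), np.float64(0.00017561065405980925), 75)
bore (array([ 0.4808562 , -0.22905315]), np.float64(0.01674791459615616), np.float64(0.00018117702158183832), 89)
```

View pics/w1.png

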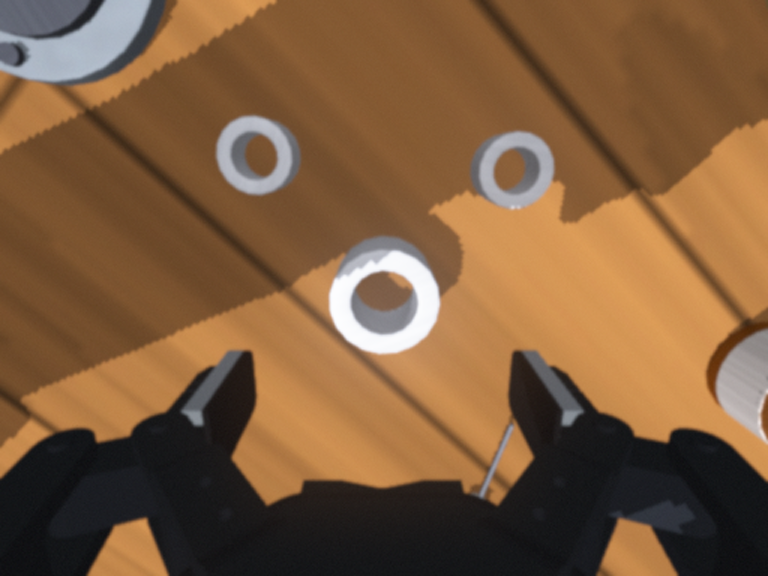

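Sleeve seen centred between the open fingers at (385,300); two measurements agree. Descending and gripping.

```bash
python3 -m handwheel '[{"offset":[-2,0.5,20],"rot":[0,0,0],"claw":1},{"offset":[0,0,20],"rot":[0,0,0],"claw":1},{"offset":[0,0,15],"rot":[0,0,0],"claw":1},{"offset":[0,0,5],"rot":[0,0,0],"claw":1},{"offset":[0,0,0],"rot":[0,0,0],"claw":1},{"offset":[0,0,0],"rot":[0,0,0],"claw":1}]'
python3 - <<'E'
from h import *
s=status.observe(); print(s["position"],s["tool_rot"],s["force"])
E
python3 -m handwheel '[{"offset":[0,0,0],"rot":[0,0,0],"claw":-1},{"offset":[0,0,0],"rot":[0,0,0],"claw":-1},{"offset":[0,0,0],"rot":[0,0,0],"claw":-1},{"offset":[0,0,0],"rot":[0,0,0],"claw":-1},{"offset":[0,0,0],"rot":[0,0,0],"claw":-1},{"offset":[0,0,0],"rot":[0,0,0],"claw":-1},{"offset":[0,0,0],"rot":[0,0,0],"claw":-1},{"offset":[0,0,0],"rot":[0,0,0],"claw":-1}]' 45
python3 - <<'E'
from h import *
f=imaging.grab_frame("wrist"); save(f,"w2.png",s=1.5)
s=status.observe(); print(s["position"],s["tool_rot"],s["force"],s["grip_width"],proj(f,s["position"]))
c=np.array([.4808,-.229])
for k in range(3):
    p=radial(f,c,.036,.012,.021,1); r=fitc(p); c=r[0]
print("bore",r)
E
```

```text
clock: 4.15
position: [0.4811, -0.2293, 0.0267]
tool_rot: [3.14, -0.001, 0.785]
force: [0.6, -0.5, -0.1]
grip_width: 0.0851
[ 0.48105429 -0.22926004  0.02670426] [ 3.14040880e+00 -5.12715031e-04  7.85363878e-01] [ 0.60412297 -0.46983368 -0.10755068]
clock: 4.95
position: [0.4805, -0.229, 0.0257]
tool_rot: [-3.142, -0.0, 0.785]
force: [0.6, -0.2, -0.5]
grip_width: 0.0002
[ 0.48049942 -0.22902799  0.02569321] [-3.14155495e+00  9.13151520e-06  7.85484823e-01] [ 0.17607065 -1.16559846 -0.17139729] -0.00022380786968778212 [255.41799098 227.94069752]
bore (array([ 0.48163802, -0.22693853]), np.float64(0.015140186323334108), np.float64(0.0009080506106533215), 61)
```

View pics/w2.png

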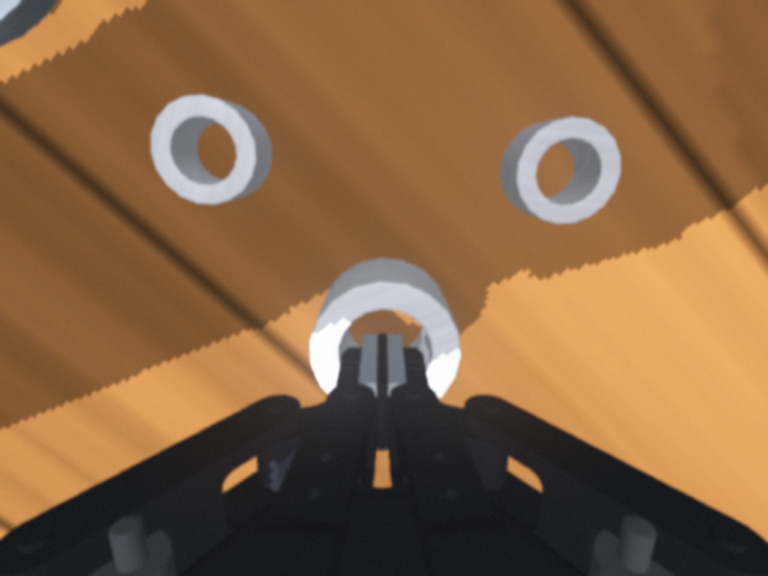

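The fingers shut fully (opening 0) without holding anything. The wrist picture shows the closed tips at (382,360), apparently over or in the bore. I'll check the geometry from the scene camera and the depth.

```bash
python3 - <<'E'
from h import *
f=imaging.grab_frame("wrist"); g=imaging.grab_frame("scene"); s=status.observe()
save(g,"s2.png",(140,120,300,240),5)
W=pts(f)
for u,v in((255,228),(255,240),(250,230),(248,235),(255,245),(220,235),(294,235),(255,195),(255,260)): print(u,v,W[v,u].round(4),f["range_z"][v,u])
V=pts(g)
m=(np.hypot(V[...,0]-.481,V[...,1]+.229)<.05)&(V[...,2]>.01); print(V[m][:, :].round(3)[::12].tolist())
E
```

```text
255 228 [ 0.4873 -0.2218  0.0473] 0.14390604
255 240 [ 0.4879 -0.2212  0.0617] 0.1298509
250 230 [ 0.4857 -0.22    0.0497] 0.14149688
248 235 [ 0.4854 -0.2191  0.0561] 0.13523619
255 245 [ 0.4874 -0.2217  0.0651] 0.12679079
220 235 [ 0.4673 -0.2148  0.0363] 0.15701313
294 235 [ 0.4959 -0.2435  0.0361] 0.15719736
255 195 [ 0.4971 -0.2121  0.0363] 0.15048417
255 260 [ 0.4861 -0.223   0.0744] 0.11836842
[[0.432, -0.22, 0.562], [0.433, -0.22, 0.555], [0.433, -0.24, 0.547], [0.433, -0.24, 0.544], [0.434, -0.24, 0.542], [0.438, -0.204, 0.55], [0.436, -0.245, 0.537], [0.439, -0.21, 0.544], [0.441, -0.215, 0.542], [0.445, -0.219, 0.54], [0.442, -0.232, 0.534], [0.438, -0.248, 0.527], [0.444, -0.211, 0.536], [0.446, -0.224, 0.532], [0.447, -0.238, 0.528], [0.444, -0.204, 0.532], [0.449, -0.223, 0.529], [0.444, -0.246, 0.52], [0.449, -0.21, 0.528], [0.449, -0.233, 0.522], [0.445, -0.201, 0.526], [0.453, -0.222, 0.523], [0.443, -0.254, 0.51], [0.455, -0.213, 0.523], [0.45, -0.241, 0.513], [0.452, -0.207, 0.52], [0.453, -0.237, 0.512], [0.453, -0.204, 0.519], [0.452, -0.236, 0.51], [0.454, -0.19
[... 6714 characters left out ...]
0.085], [0.501, -0.244, 0.095], [0.482, -0.214, 0.088], [0.506, -0.238, 0.097], [0.478, -0.213, 0.081], [0.495, -0.228, 0.086], [0.508, -0.238, 0.091], [0.476, -0.216, 0.069], [0.482, -0.219, 0.069], [0.477, -0.216, 0.061], [0.474, -0.251, 0.038], [0.46, -0.216, 0.037], [0.478, -0.213, 0.05], [0.487, -0.222, 0.051], [0.481, -0.245, 0.033], [0.472, -0.206, 0.038], [0.489, -0.218, 0.046], [0.483, -0.244, 0.027], [0.475, -0.202, 0.034], [0.487, -0.206, 0.039], [0.486, -0.203, 0.035], [0.498, -0.215, 0.037], [0.504, -0.23, 0.033], [0.477, -0.202, 0.018], [0.501, -0.207, 0.034], [0.505, -0.223, 0.027], [0.507, -0.241, 0.018], [0.496, -0.204, 0.022], [0.496, -0.215, 0.013], [0.502, -0.212, 0.015]]
```

View pics/s2.png

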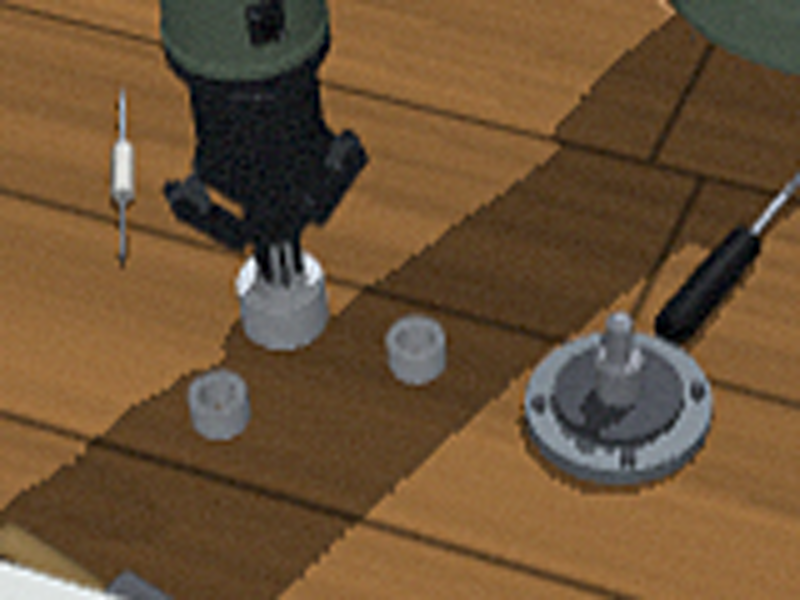

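The closed fingertips look to be at about z = 0.045, above the sleeve top, although the reported TCP of 0.0257 implies 0.007. The sleeve is undisturbed. I'll measure the tip heights directly.

```bash
python3 -m handwheel '[{"offset":[0,0,-20],"rot":[0,0,0],"claw":-1},{"offset":[0,0,-30],"rot":[0,0,0],"claw":-1},{"offset":[0,0,-30],"rot":[0,0,0],"claw":-1},{"offset":[0,0,0],"rot":[0,0,0],"claw":-1},{"offset":[0,0,0],"rot":[0,0,0],"claw":-1}]'
python3 - <<'E'
from h import *
s=status.observe(); p=s["position"]; print(p)
for n in("wrist","scene"):
    f=imaging.grab_frame(n); W=pts(f)
    save(f,n+"3.png",(140,100,300,220) if n=="scene" else None,5 if n=="scene" else 1.5)
    a=W[...,:2]-p[:2]; tx=a@[.7071,.7071]; ty=a@[.7071,-.7071]
    m=(np.abs(tx)<.03)&(np.abs(ty)<.03)&(W[...,2]>.045)&(W[...,2]<.2)
    q=np.c_[tx[m],ty[m],W[m][:,2]-p[2]]; q=q[q[:,2].argsort()]; print(n,len(q)); print(q[:25:2].round(4))
    print("tip exp px",proj(f,p+[0,0,-.019]),"tcp",proj(f,p))
E
```

```text
clock: 5.6
position: [0.4807, -0.2292, 0.106]
tool_rot: [3.141, -0.0, 0.785]
force: [0.2, -0.6, -1.0]
grip_width: 0.0001
[ 0.48068092 -0.22918594  0.1060496 ]
wrist 13870
[[ 0.0096 -0.0039  0.0148]
 [ 0.0098 -0.0018  0.0151]
 [ 0.0098 -0.0029  0.0152]
 [ 0.0098 -0.0065  0.0152]
 [ 0.01   -0.0008  0.0155]
 [ 0.0094 -0.0008  0.0156]
 [ 0.0101 -0.0044  0.0158]
 [ 0.0096 -0.0013  0.0159]
 [ 0.0102  0.0003  0.0159]
 [ 0.0102 -0.006   0.0161]
 [ 0.0097  0.0018  0.0162]
 [ 0.0103  0.0029  0.0163]
 [ 0.0103 -0.0034  0.0163]]
tip exp px [255.24276116 215.42005686] tcp [255.34944651 227.90128779]
scene 271
[[ 0.0085  0.0018  0.0129]
 [ 0.0095 -0.0076  0.0143]
 [ 0.0027 -0.0101  0.0158]
 [ 0.007   0.004   0.0166]
 [ 0.0073  0.0072  0.0182]
 [ 0.0096 -0.0079  0.0183]
 [ 0.0079 -0.0119  0.0195]
 [ 0.003   0.0118  0.0204]
 [-0.0058  0.0119  0.0213]
 [ 0.0094  0.0011  0.0216]
 [ 0.0079 -0.0123  0.0234]
 [ 0.0051 -0.0134  0.0247]
 [ 0.0123 -0.0046  0.0259]]
tip exp px [193.71658141 163.76627062] tcp [193.07979926 159.23939883]
```

View pics/scene3.png

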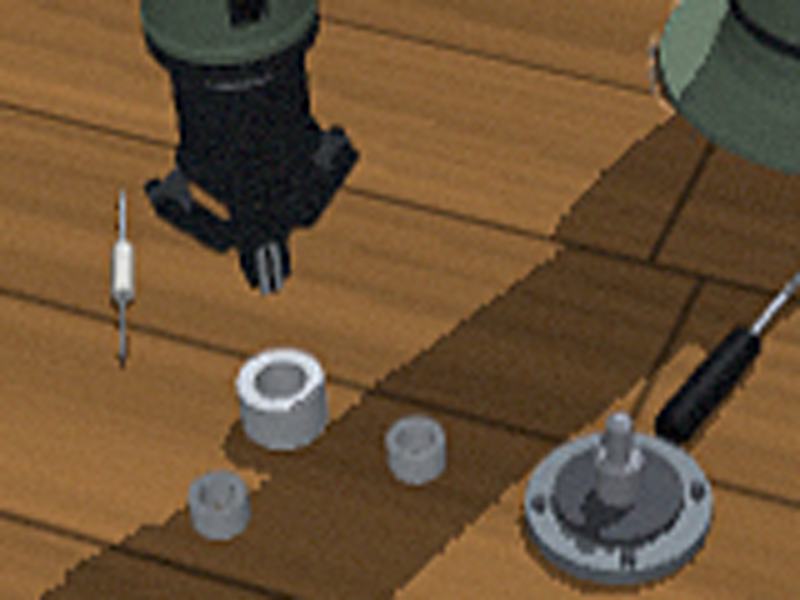

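View pics/wrist3.png

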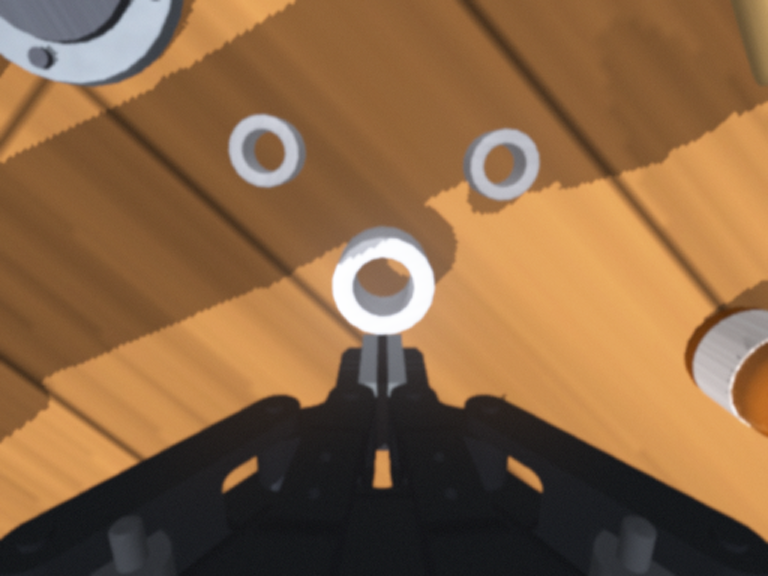

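Both cameras put the shut fingertips about 14 mm *behind* the reported TCP, where the brief says they stand 19 mm *ahead* of it. So the reported position lies about 33 mm beyond the real grasp point, and I take grasp z = reading + 33 mm. Laterally the fingers agree with the reading. I'll open and check the open tips before descending.

```bash
python3 -m handwheel '[{"offset":[0,0,0],"rot":[0,0,0],"claw":1},{"offset":[0,0,0],"rot":[0,0,0],"claw":1},{"offset":[0,0,0],"rot":[0,0,0],"claw":1},{"offset":[0,0,0],"rot":[0,0,0],"claw":1},{"offset":[0,0,0],"rot":[0,0,0],"claw":1},{"offset":[0,0,0],"rot":[0,0,0],"claw":1}]'
cat >> h.py <<'E'
def tips(f,p,zmin=.045,w=.07):
    W=pts(f); a=W[...,:2]-p[:2]; tx=a@[.7071,.7071]; ty=a@[.7071,-.7071]
    m=(np.abs(tx)<.03)&(np.abs(ty)<w)&(W[...,2]>zmin)&(W[...,2]<p[2]+.07)
    q=np.c_[tx[m],ty[m],W[m][:,2]-p[2]]; return q[q[:,2].argsort()]
E
python3 - <<'E'
from h import *
s=status.observe(); p=s["position"]; print(p,s["grip_width"])
for n in("wrist","scene"):
    f=imaging.grab_frame(n); q=tips(f,p)
    for sg in(1,-1): print(n,sg,q[q[:,1]*sg>0][:12:2].round(4).tolist())
    m=(q[:,2]<.035)&(q[:,2]>.02); 
    print("inner edges", q[m&(q[:,1]>0)][:,1].min(), q[m&(q[:,1]<0)][:,1].max())
E
```

```text
clock: 6.3
position: [0.4805, -0.229, 0.1057]
tool_rot: [-3.142, -0.0, 0.785]
force: [-0.6, 0.1, 0.4]
grip_width: 0.0846
[ 0.48048759 -0.2290494   0.10567956] 0.08460199678401621
wrist 1 [[0.0054, 0.0422, 0.0234], [0.0011, 0.042, 0.0237], [0.0034, 0.0422, 0.0239], [-0.0067, 0.042, 0.024], [-0.0048, 0.0418, 0.0242], [-0.0042, 0.0417, 0.0243]]
wrist -1 [[0.0009, -0.0431, 0.0233], [-0.0072, -0.0431, 0.0241], [0.0008, -0.0429, 0.0242], [-0.0048, -0.0428, 0.0243], [-0.0002, -0.0429, 0.0244], [-0.0052, -0.0428, 0.0245]]
inner edges 0.041338984776069405 -0.042314019805515905
scene 1 [[0.0073, 0.0443, 0.0246], [0.0027, 0.0518, 0.0276], [0.0095, 0.0443, 0.0305], [0.0143, 0.0482, 0.036], [0.0087, 0.0524, 0.037], [0.012, 0.0472, 0.0378]]
scene -1 [[0.008, -0.0506, 0.0255], [0.0032, -0.043, 0.0284], [0.0097, -0.0505, 0.031], [-0.0012, -0.0418, 0.0335], [0.0109, -0.0439, 0.0344], [0.013, -0.0464, 0.0351]]
inner edges 0.0437704477362628 -0.04183435311580489
```

Confirmed: open tips sit at reading +25 mm and are centred laterally. I'll descend to reading about -0.006, i.e. grasp about 26 mm above the table and tips well clear of it.

```bash
python3 -m handwheel '[{"offset":[0,0,25],"rot":[0,0,0],"claw":1},{"offset":[0,0,25],"rot":[0,0,0],"claw":1},{"offset":[0,0,25],"rot":[0,0,0],"claw":1},{"offset":[0,0,20],"rot":[0,0,0],"claw":1},{"offset":[0,0,10],"rot":[0,0,0],"claw":1},{"offset":[0,0,7],"rot":[0,0,0],"claw":1},{"offset":[0,0,0],"rot":[0,0,0],"claw":1},{"offset":[0,0,0],"rot":[0,0,0],"claw":1}]'
python3 -m handwheel '[{"offset":[0,0,0],"rot":[0,0,0],"claw":-1},{"offset":[0,0,0],"rot":[0,0,0],"claw":-1},{"offset":[0,0,0],"rot":[0,0,0],"claw":-1},{"offset":[0,0,0],"rot":[0,0,0],"claw":-1},{"offset":[0,0,0],"rot":[0,0,0],"claw":-1},{"offset":[0,0,0],"rot":[0,0,0],"claw":-1}]' 45
python3 - <<'E'
from h import *
f=imaging.grab_frame("wrist"); save(f,"w4.png",s=1.5)
s=status.observe(); print(s["position"],s["tool_rot"],s["force"],s["grip_width"])
c=np.array([.4808,-.229])
for k in range(3):
    p=radial(f,c,.036,.012,.021,1); r=fitc(p); c=r[0]
print("bore",r)
E
```

```text
clock: 7.2
position: [0.4809, -0.2292, -0.0057]
tool_rot: [3.141, -0.0, 0.785]
force: [0.6, 0.2, 1.0]
grip_width: 0.0851
clock: 7.8
position: [0.4808, -0.2292, -0.0054]
tool_rot: [3.141, -0.0, 0.786]
force: [-3.0, 1.0, 14.6]
grip_width: 0.0546
[ 0.48081216 -0.22923764 -0.00537827] [ 3.14062574e+00 -2.02809798e-04  7.85549438e-01] [-3.03540245  2.66275293 14.53365343] 0.05453519454985182
bore (array([ 0.48059343, -0.22831262]), np.float64(0.017012245209772306), np.float64(0.00014633852941614418), 87)
```

View pics/w4.png

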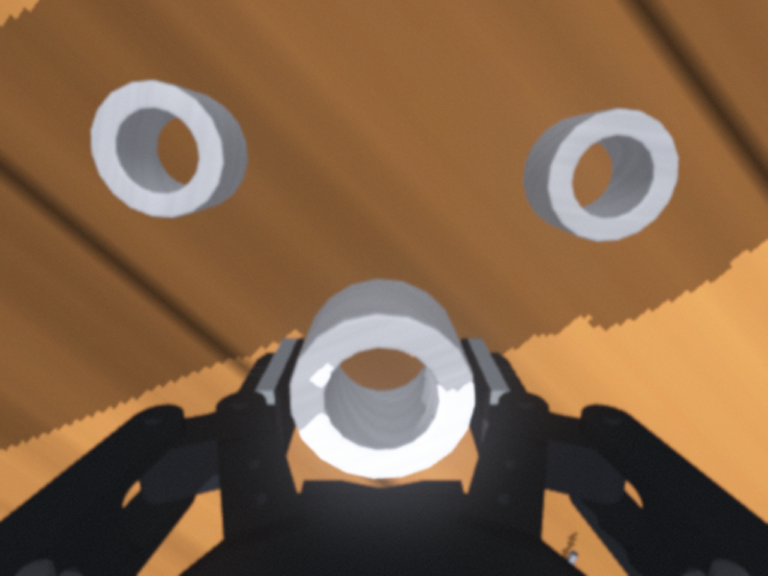

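The sleeve is gripped (opening 54.5 mm) and upright in the pads at (382,390). Lifting it.

```bash
python3 -m handwheel '[{"offset":[0,0,-5],"rot":[0,0,0],"claw":-1},{"offset":[0,0,-15],"rot":[0,0,0],"claw":-1},{"offset":[0,0,-25],"rot":[0,0,0],"claw":-1},{"offset":[0,0,-30],"rot":[0,0,0],"claw":-1},{"offset":[0,0,-30],"rot":[0,0,0],"claw":-1},{"offset":[0,0,-20],"rot":[0,0,0],"claw":-1},{"offset":[0,0,-5],"rot":[0,0,0],"claw":-1},{"offset":[0,0,0],"rot":[0,0,0],"claw":-1}]'
python3 -m handwheel '[{"offset":[5,-8,0],"rot":[0,0,0],"claw":-1},{"offset":[11,-18,0],"rot":[0,0,0],"claw":-1},{"offset":[14,-22,0],"rot":[0,0,0],"claw":-1},{"offset":[14,-22,0],"rot":[0,0,0],"claw":-1},{"offset":[14,-22,0],"rot":[0,0,0],"claw":-1},{"offset":[14,-22,0],"rot":[0,0,0],"claw":-1},{"offset":[14,-22,0],"rot":[0,0,0],"claw":-1},{"offset":[10,-16,0],"rot":[0,0,0],"claw":-1},{"offset":[4,-8,0],"rot":[0,0,0],"claw":-1},{"offset":[0,0,0],"rot":[0,0,0],"claw":-1},{"offset":[0,0,0],"rot":[0,0,0],"claw":-1},{"offset":[0,0,0],"rot":[0,0,0],"claw":-1}]'
python3 - <<'E'
from h import *
f=imaging.grab_frame("wrist"); save(f,"w5.png",s=1.5)
s=status.observe(); print(s["position"],s["tool_rot"],s["force"],s["grip_width"])
print("expected arbor seat/tip px",proj(f,[.483,.001,.022]),proj(f,[.483,.001,.086]))
zt=s["position"][2]+.0054+.036
c=s["position"][:2]
for k in range(3):
    p=radial(f,c,zt,.012,.021,1); r=fitc(p); c=r[0]
d=c-s["position"][:2]; print("held bore",r,"tool off",d@[.7071,.7071],d@[.7071,-.7071])
E
```

```text
clock: 8.65
position: [0.4807, -0.2293, 0.1246]
tool_rot: [3.14, -0.0, 0.785]
force: [-0.1, -0.9, -1.6]
grip_width: 0.0544
clock: 9.85
position: [0.4381, -0.0461, 0.1235]
tool_rot: [-3.142, 0.0, 0.784]
force: [-0.4, 0.3, -1.6]
grip_width: 0.0543
[ 0.43811985 -0.04600588  0.1235697 ] [-3.14156694e+00  2.05547095e-04  7.84130425e-01] [ 0.5066913  -0.05047333 -1.78380455] 0.054229009035794334
expected arbor seat/tip px [253.24079969 108.07919689] [252.78729379 110.57335459]
held bore (array([ 0.43803366, -0.04534959]), np.float64(0.01716715194326972), np.float64(0.0001286429398487928), 90) tool off 0.00040311842528610136 -0.0005250041149872115
```

View pics/w5.png

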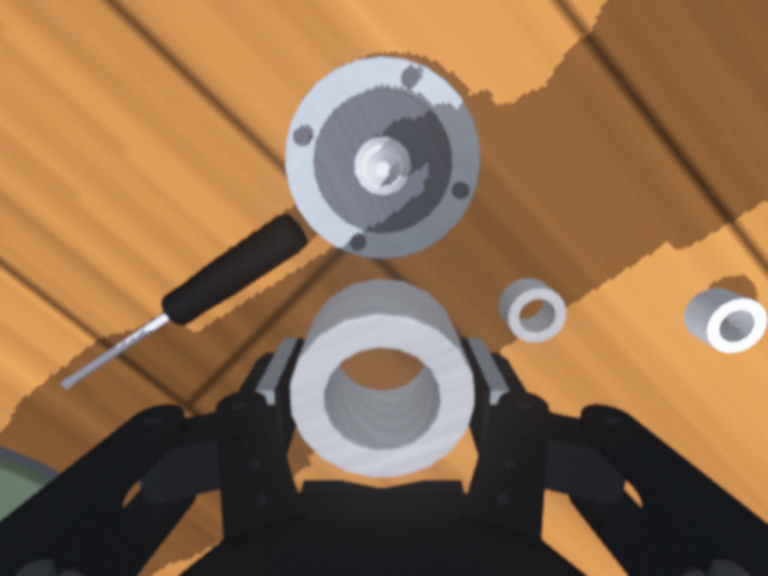

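The sleeve is held (1.6 N extra weight, bore R 17.2 mm, offset under 1 mm in the hand). The arbor is seen whole at (382,160). Now fitting its axis.

```bash
python3 - <<'E'
from h import *
f=imaging.grab_frame("wrist"); save(f,"w5c.png",(180,30,330,180),4)
for nm,z,a,b,sg in(("plate",.014,.050,.066,0),("disc",.022,.034,.046,1),("post29",.050,.0115,.0185,0),("tip",.086,.0015,.0055,0)):
    c=np.array([.483,.001])
    for k in range(4):
        r=fitc(radial(f,c,z,a,b,sg,120)); c=r[0]
    print(nm,r,proj(f,[*c,z]))
for q in imaging.mark_of("arbor_seat","wrist"): print("seat",onplane(f,q["uv"],.022),q)
for q in imaging.mark_of("arbor_tip","wrist"): print("tip",onplane(f,q["uv"],.086),q)
E
```

```text
plate (array([ 0.48314159, -0.00055498]), np.float64(0.057267303973040695), np.float64(0.0002046651826833859), 99) [254.65533388 109.07300708]
disc (array([ 0.48324054, -0.00057821]), np.float64(0.03954733168530258), np.float64(0.00021525719664226758), 97) [254.75752759 109.27222331]
post29 (array([ 0.4831383 , -0.00055907]), np.float64(0.014276008635691732), np.float64(0.00020148884328963037), 114) [254.66466824 110.41235672]
tip (array([ 0.48329606, -0.00066131]), np.float64(0.0029784474297319865), np.float64(0.00016774615482262787), 99) [254.96144595 112.17916958]
seat [[ 4.81749173e-01 -1.74484572e-04  2.20000000e-02]] {'uv': [253.2, 110.2], 'conf': 0.74}
tip [[4.85261151e-01 2.64589086e-04 8.60000000e-02]] {'uv': [256.1, 108.9], 'conf': 0.74}
tip [[ 0.42520847 -0.05926207  0.086     ]] {'uv': [255.6, 229.3], 'conf': 0.48}
```

View pics/w5c.png

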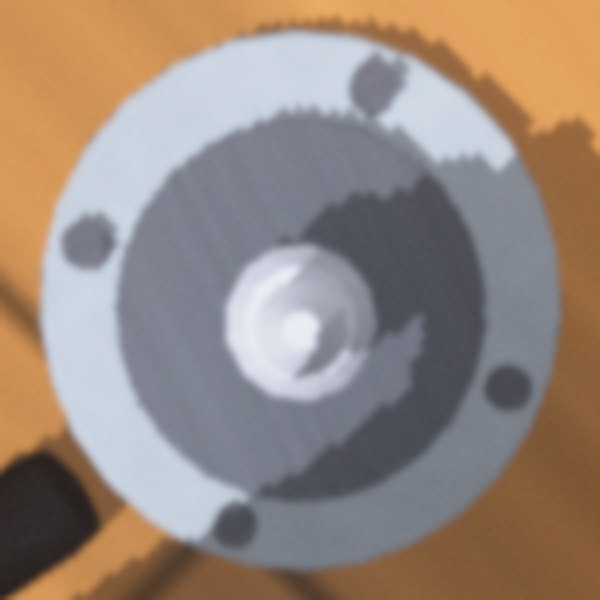

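Four independent edges agree on the axis: (0.4832, -0.0006), radii as specified. The move needed is +63.6 mm along tool x and about 0 along y. Going above the post.

```bash
python3 -m handwheel '[{"offset":[8,0,0],"rot":[0,0,0],"claw":-1},{"offset":[15,0,0],"rot":[0,0,0],"claw":-1},{"offset":[18,0,0],"rot":[0,0,0],"claw":-1},{"offset":[14,0.3,0],"rot":[0,0,0],"claw":-1},{"offset":[8.5,0,0],"rot":[0,0,0],"claw":-1},{"offset":[0,0,10],"rot":[0,0,0],"claw":-1},{"offset":[0,0,10],"rot":[0,0,0],"claw":-1},{"offset":[0,0,10],"rot":[0,0,0],"claw":-1},{"offset":[0,0,0],"rot":[0,0,0],"claw":-1},{"offset":[0,0,0],"rot":[0,0,0],"claw":-1},{"offset":[0,0,0],"rot":[0,0,0],"claw":-1}]'
python3 - <<'E'
from h import *
f=imaging.grab_frame("wrist"); save(f,"w6.png",(150,130,360,340),3.5)
s=status.observe(); print(s["position"],s["tool_rot"],s["force"],s["grip_width"])
zt=s["position"][2]+.0054+.036
c=s["position"][:2]
for k in range(3):
    r=fitc(radial(f,c,zt,.012,.021,1)); c=r[0]
print("held bore",r,"err to axis",(np.array([.4832,-.0006])-c)*1000)
e=np.array([.4832,-.0006])-c; print("tool",e@[.7071,.7071],e@[.7071,-.7071])
E
```

```text
clock: 11.15
position: [0.4833, -0.0007, 0.0939]
tool_rot: [3.141, -0.0, 0.785]
force: [0.1, -0.6, -2.0]
grip_width: 0.0548
[ 0.48333654 -0.00062547  0.09399785] [ 3.14125118e+00 -3.59467724e-04  7.85214230e-01] [ 0.50811922  0.90721002 -1.37066722] 0.05436419002494928
held bore (array([4.83196126e-01, 4.93073568e-05]), np.float64(0.017153494128991198), np.float64(0.00015674984052940728), 90) err to axis [ 0.00387387 -0.64930736]
tool -0.000456386019500189 0.00046186444444041344
```

View pics/w6.png

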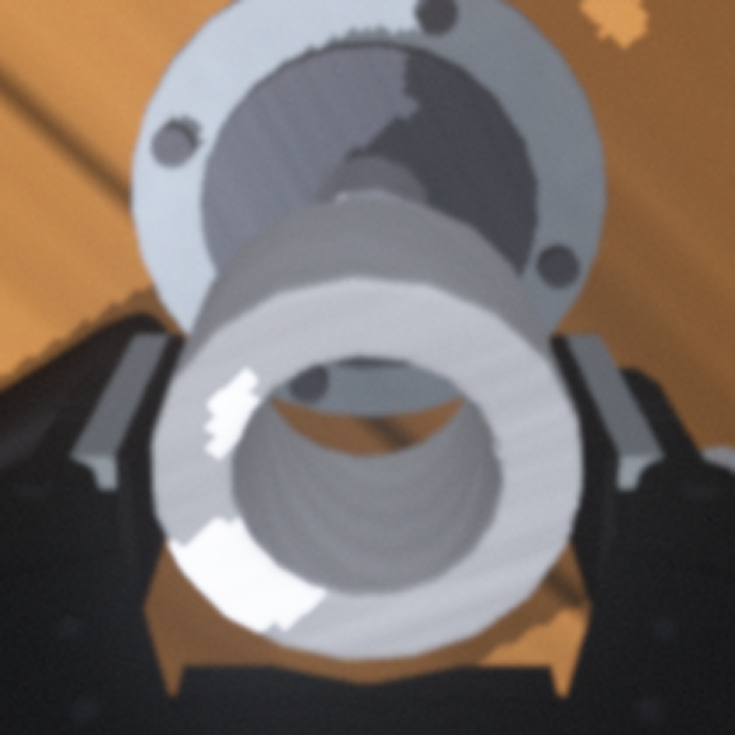

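Bore is within 0.7 mm of the axis and the post is below the sleeve. Lowering past the tip down to just above the shoulder.

```bash
python3 -m handwheel '[{"offset":[-0.4,0.4,5],"rot":[0,0,0],"claw":-1},{"offset":[0,0,8],"rot":[0,0,0],"claw":-1},{"offset":[0,0,8],"rot":[0,0,0],"claw":-1},{"offset":[0,0,8],"rot":[0,0,0],"claw":-1},{"offset":[0,0,6],"rot":[0,0,0],"claw":-1},{"offset":[0,0,4],"rot":[0,0,0],"claw":-1},{"offset":[0,0,0],"rot":[0,0,0],"claw":-1},{"offset":[0,0,0],"rot":[0,0,0],"claw":-1}]'
python3 - <<'E'
from h import *
f=imaging.grab_frame("wrist"); save(f,"w7.png",(150,130,360,340),3.5)
s=status.observe(); print(s["position"],s["force"],s["moment"],s["grip_width"])
zt=s["position"][2]+.0054+.036
c=s["position"][:2]
for k in range(3):
    r=fitc(radial(f,c,zt,.012,.021,0)); c=r[0]
e=np.array([.4832,-.0006])-c; print(r,"tool",e@[.7071,.7071],e@[.7071,-.7071])
E
```

```text
clock: 12.0
position: [0.4832, -0.001, 0.0547]
tool_rot: [-3.142, 0.0, 0.785]
force: [0.2, 0.3, -1.9]
grip_width: 0.0542
[ 0.48331676 -0.00104682  0.05487145] [ 0.16877105 -0.27191805 -1.06921787] [-0.00025372  0.00412755  0.00337539] 0.05431945144408584
(array([ 4.83160681e-01, -3.20703583e-04]), np.float64(0.0171213479999842), np.float64(0.00014470763577720892), 89) tool -0.00016968777997346187 0.00022529321280684552
```

View pics/w7.png

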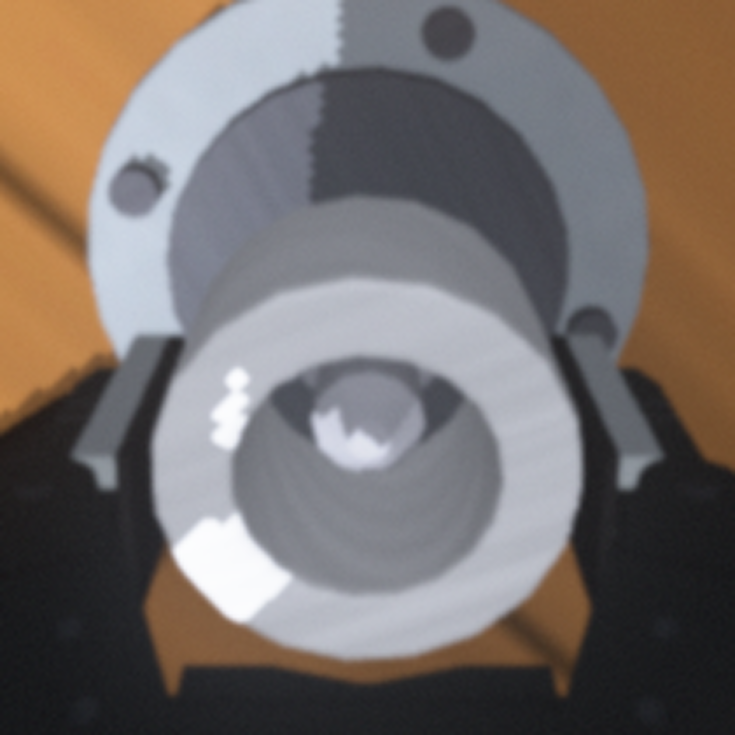

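The post tip shows inside the bore at (370,420) and there is no side force. Lowering slowly past the shoulder to just above the seat.

```bash
python3 -m handwheel '[{"offset":[0,0,4],"rot":[0,0,0],"claw":-1},{"offset":[0,0,4],"rot":[0,0,0],"claw":-1},{"offset":[0,0,4],"rot":[0,0,0],"claw":-1},{"offset":[0,0,4],"rot":[0,0,0],"claw":-1},{"offset":[0,0,0],"rot":[0,0,0],"claw":-1}]'
python3 -m handwheel '[{"offset":[0,0,5],"rot":[0,0,0],"claw":-1},{"offset":[0,0,5],"rot":[0,0,0],"claw":-1},{"offset":[0,0,5],"rot":[0,0,0],"claw":-1},{"offset":[0,0,3],"rot":[0,0,0],"claw":-1},{"offset":[0,0,2],"rot":[0,0,0],"claw":-1},{"offset":[0,0,0],"rot":[0,0,0],"claw":-1},{"offset":[0,0,0],"rot":[0,0,0],"claw":-1}]'
```

```text
clock: 12.55
position: [0.4829, -0.0011, 0.0381]
tool_rot: [-3.141, 0.001, 0.785]
force: [-0.3, -0.1, -1.2]
grip_width: 0.0546
clock: 13.25
position: [0.4832, -0.001, 0.0187]
tool_rot: [3.142, -0.0, 0.785]
force: [-0.5, 0.7, -1.1]
grip_width: 0.0543
```

```bash
python3 -m handwheel '[{"offset":[0,0,1],"rot":[0,0,0],"claw":-1},{"offset":[0,0,0.7],"rot":[0,0,0],"claw":-1},{"offset":[0,0,0.5],"rot":[0,0,0],"claw":-1},{"offset":[0,0,0],"rot":[0,0,0],"claw":-1},{"offset":[0,0,0],"rot":[0,0,0],"claw":-1}]'
```

```text
clock: 13.75
position: [0.4832, -0.0011, 0.0167]
tool_rot: [3.141, -0.0, 0.785]
force: [-1.0, 0.3, 6.5]
grip_width: 0.0548
```

Contact at the expected height (reading 0.0167, underside at 22 mm, +8 N). Releasing and rising.

```bash
python3 -m handwheel '[{"offset":[0,0,0],"rot":[0,0,0],"claw":0.4},{"offset":[0,0,0],"rot":[0,0,0],"claw":0.6},{"offset":[0,0,0],"rot":[0,0,0],"claw":1},{"offset":[0,0,0],"rot":[0,0,0],"claw":1},{"offset":[0,0,0],"rot":[0,0,0],"claw":1},{"offset":[0,0,-5],"rot":[0,0,0],"claw":1},{"offset":[0,0,-15],"rot":[0,0,0],"claw":1},{"offset":[0,0,-30],"rot":[0,0,0],"claw":1},{"offset":[0,0,-40],"rot":[0,0,0],"claw":1},{"offset":[0,0,-40],"rot":[0,0,0],"claw":1},{"offset":[0,0,-30],"rot":[0,0,0],"claw":1},{"offset":[0,0,0],"rot":[0,0,0],"claw":1}]'
python3 -m handwheel '[{"offset":[-20,0,0],"rot":[0,0,0],"claw":1},{"offset":[-25,0,0],"rot":[0,0,0],"claw":1},{"offset":[0,0,0],"rot":[0,0,0],"claw":1},{"offset":[0,0,0],"rot":[0,0,0],"claw":1}]'
python3 - <<'E'
from h import *
f=imaging.grab_frame("wrist"); save(f,"w8.png",s=1.5)
s=status.observe(); print(s["position"],s["tool_rot"],s["force"],s["moment"],s["grip_width"])
W=pts(f); a=np.hypot(W[...,0]-.4832,W[...,1]+.0006); m=(a<.026)&(a>.019)
print("top face z",np.percentile(W[m][:,2],[5,50,95]))
P=W[m]; A=np.c_[P[:,:2]-P[:,:2].mean(0),np.ones(len(P))]; print("plane",np.linalg.lstsq(A,P[:,2],rcond=None)[0])
for nm,z,a,b in(("outer",.058,.023,.033),("bore",.058,.0125,.021),("plate",.014,.052,.064),("post16",.079,.0055,.0105)):
    c=np.array([.4832,-.0006])
    for k in range(3): r=fitc(radial(f,c,z,a,b,0)); c=r[0]
    print(nm,r)
E
```

```text
clock: 14.95
position: [0.4849, -0.0011, 0.1805]
tool_rot: [3.137, -0.004, 0.785]
force: [0.6, 0.2, -1.0]
grip_width: 0.0854
clock: 15.35
position: [0.4513, -0.0331, 0.1765]
tool_rot: [3.142, -0.0, 0.785]
force: [0.1, 0.6, -0.7]
grip_width: 0.0853
[ 0.45160064 -0.03264907  0.17652084] [-3.14158017e+00 -2.49669353e-04  7.85404467e-01] [ 1.19778306  0.23018698 -0.45849147] [0.02052641 0.00408614 0.02784814] 0.08557412499893449
top face z [0.05727047 0.05842746 0.0595605 ]
plane [ 0.0013891  -0.0004393   0.05841721]
outer (array([ 4.82785841e-01, -3.27874244e-04]), np.float64(0.027809466620290324), np.float64(0.0002182185719512965), 81)
bore (array([ 4.82923797e-01, -3.13768906e-04]), np.float64(0.016729228347940807), np.float64(0.0002041137989421642), 75)
plate (array([ 4.83183906e-01, -4.43925253e-04]), np.float64(0.05724041485146378), np.float64(0.0002861329202126485), 74)
post16 (array([ 0.48270278, -0.00146011]), np.float64(0.00952443538909152), np.float64(0.0005705172920302199), 59)
```

View pics/w8.png

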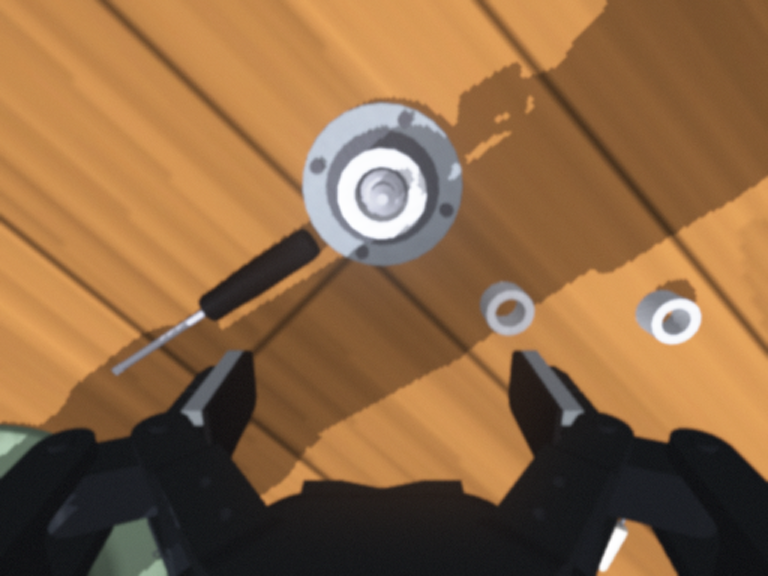

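The sleeve is home: top face at 58.4 mm (58 expected), flat, and concentric within 0.5 mm at (382,195). On to the collar.

```bash
python3 -m handwheel '[{"offset":[10,-6,0],"rot":[0,0,0],"claw":1},{"offset":[20,-12,0],"rot":[0,0,0],"claw":1},{"offset":[24,-14,0],"rot":[0,0,0],"claw":1},{"offset":[24,-14,0],"rot":[0,0,0],"claw":1},{"offset":[24,-14,0],"rot":[0,0,0],"claw":1},{"offset":[24,-14,0],"rot":[0,0,0],"claw":1},{"offset":[24,-14,0],"rot":[0,0,0],"claw":1},{"offset":[24,-14,0],"rot":[0,0,0],"claw":1},{"offset":[16,-10,0],"rot":[0,0,0],"claw":1},{"offset":[0,0,0],"rot":[0,0,0],"claw":1},{"offset":[0,0,0],"rot":[0,0,0],"claw":1},{"offset":[0,0,0],"rot":[0,0,0],"claw":1}]'
python3 - <<'E'
from h import *
f=imaging.grab_frame("wrist"); save(f,"w9.png",s=1.5)
s=status.observe(); print(s["position"],s["tool_rot"])
for nm,z,a,b in(("outer",.02,.021,.031),("bore",.02,.007,.0135)):
    c=np.array([.521,.2005])
    for k in range(4): r=fitc(radial(f,c,z,a,b,0)); c=r[0]
    e=c-s["position"][:2]; print(nm,r,"tool",e@[.7071,.7071],e@[.7071,-.7071])
E
```

```text
clock: 16.6
position: [0.5063, 0.1804, 0.1764]
tool_rot: [3.142, 0.0, 0.785]
force: [-0.0, 0.3, -0.9]
grip_width: 0.085
[0.50642485 0.18020448 0.17643576] [3.14152628e+00 3.28315174e-04 7.84711754e-01]
outer (array([0.52020688, 0.19964107]), np.float64(0.025318941459345136), np.float64(0.00022715879069492266), 85) tool 0.02348888929981015 -0.003998341370542668
bore (array([0.52018433, 0.19980317]), np.float64(0.010555790799948558), np.float64(0.00021662335965414074), 75) tool 0.023587562470088592 -0.004128909225765218
```

View pics/w9.png

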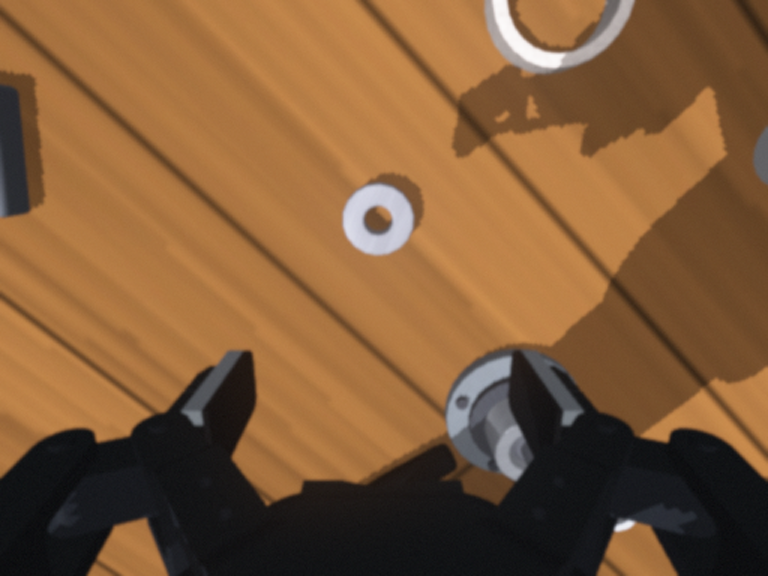

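Collar at (0.5202, 0.1998), bore R 10.6 mm as specified. Descending over it to reading about -0.012 (shut tips would still clear the table).

```bash
python3 -m handwheel '[{"offset":[12,-2,5],"rot":[0,0,0],"claw":1},{"offset":[11.5,-2,15],"rot":[0,0,0],"claw":1},{"offset":[0,0,30],"rot":[0,0,0],"claw":1},{"offset":[0,0,35],"rot":[0,0,0],"claw":1},{"offset":[0,0,35],"rot":[0,0,0],"claw":1},{"offset":[0,0,25],"rot":[0,0,0],"claw":1},{"offset":[0,0,10],"rot":[0,0,0],"claw":1},{"offset":[0,0,0],"rot":[0,0,0],"claw":1},{"offset":[0,0,0],"rot":[0,0,0],"claw":1},{"offset":[0,0,0],"rot":[0,0,0],"claw":1}]'
python3 - <<'E'
from h import *
f=imaging.grab_frame("wrist"); save(f,"w10.png",s=1.5)
s=status.observe(); print(s["position"],s["tool_rot"])
for nm,z,a,b in(("outer",.02,.021,.031),("bore",.02,.007,.0135)):
    c=np.array([.5202,.1998])
    for k in range(4): r=fitc(radial(f,c,z,a,b,0)); c=r[0]
    e=c-s["position"][:2]; print(nm,r,"tool",e@[.7071,.7071],e@[.7071,-.7071])
E
```

```text
clock: 17.65
position: [0.5211, 0.2004, 0.0228]
tool_rot: [3.141, -0.002, 0.785]
force: [-1.0, 0.6, -0.2]
grip_width: 0.0852
[0.52106929 0.20034635 0.02275617] [ 3.14085905e+00 -1.79242059e-03  7.85164606e-01]
outer (array([0.52037384, 0.19966333]), np.float64(0.02531344796251324), np.float64(0.0001944370800940593), 81) tool -0.0009747134198781331 -8.783204542139933e-06
bore (array([0.52024544, 0.19966931]), np.float64(0.010606600392952222), np.float64(0.00014750063032991823), 90) tool -0.0010612775876569492 -0.00010380489608055291
```

View pics/w10.png

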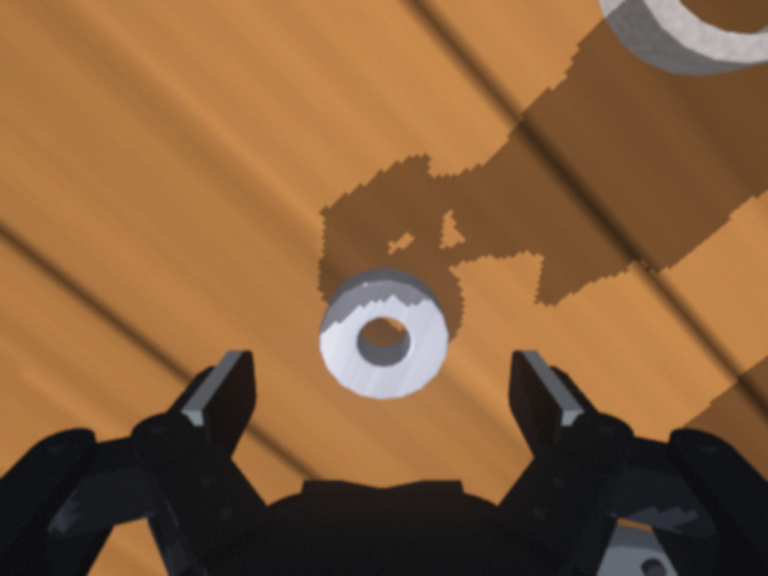

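Centred within 1 mm, with the collar between the open fingers at (384,340). Last 35 mm down, then grip.

```bash
python3 -m handwheel '[{"offset":[-1,0,10],"rot":[0,0,0],"claw":1},{"offset":[0,0,12],"rot":[0,0,0],"claw":1},{"offset":[0,0,8],"rot":[0,0,0],"claw":1},{"offset":[0,0,4.5],"rot":[0,0,0],"claw":1},{"offset":[0,0,0],"rot":[0,0,0],"claw":1},{"offset":[0,0,0],"rot":[0,0,0],"claw":1}]'
python3 -m handwheel '[{"offset":[0,0,0],"rot":[0,0,0],"claw":-1},{"offset":[0,0,0],"rot":[0,0,0],"claw":-1},{"offset":[0,0,0],"rot":[0,0,0],"claw":-1},{"offset":[0,0,0],"rot":[0,0,0],"claw":-1},{"offset":[0,0,0],"rot":[0,0,0],"claw":-1},{"offset":[0,0,0],"rot":[0,0,0],"claw":-1}]' 45
python3 - <<'E'
from h import *
f=imaging.grab_frame("wrist"); save(f,"w11.png",s=1.5)
s=status.observe(); print(s["position"],s["tool_rot"],s["force"])
for nm,z,a,b in(("bore",.02,.007,.0135),):
    c=np.array([.5202,.1998])
    for k in range(4): r=fitc(radial(f,c,z,a,b,0)); c=r[0]
    e=c-s["position"][:2]; print(nm,r,"tool",e@[.7071,.7071],e@[.7071,-.7071])
E
```

```text
clock: 18.3
position: [0.5196, 0.1995, -0.0131]
tool_rot: [-3.142, 0.0, 0.785]
force: [-0.1, 0.3, 0.5]
grip_width: 0.0857
clock: 18.9
position: [0.5198, 0.1995, -0.0123]
tool_rot: [3.141, -0.001, 0.785]
force: [-3.3, -1.5, 9.9]
grip_width: 0.0499
[ 0.51982471  0.19944224 -0.01231218] [ 3.14127076e+00 -5.79059165e-04  7.85136809e-01] [-1.91378378 -1.08587669 11.55818634]
bore (array([0.51963309, 0.20030301]), np.float64(0.010712769631885036), np.float64(0.00011111334867157546), 68) tool 0.00047316613324551127 -0.0007441447603204926
```

View pics/w11.png

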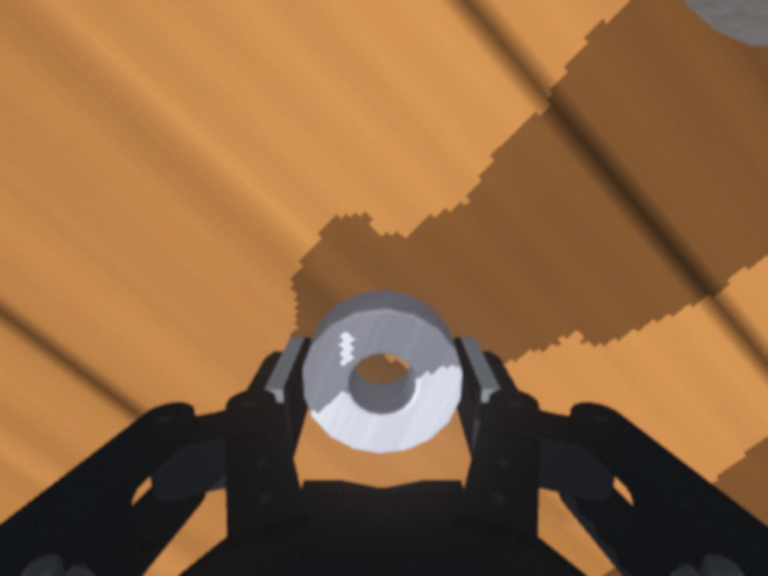

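Collar gripped flat (opening 50 mm, bore R 10.7 mm). Lift, then travel to the viewing spot short of the arbor.

```bash
python3 -m handwheel '[{"offset":[0,0,-5],"rot":[0,0,0],"claw":-1},{"offset":[0,0,-15],"rot":[0,0,0],"claw":-1},{"offset":[0,0,-25],"rot":[0,0,0],"claw":-1},{"offset":[0,0,-30],"rot":[0,0,0],"claw":-1},{"offset":[0,0,-30],"rot":[0,0,0],"claw":-1},{"offset":[0,0,-18],"rot":[0,0,0],"claw":-1},{"offset":[0,0,-5],"rot":[0,0,0],"claw":-1},{"offset":[0,0,0],"rot":[0,0,0],"claw":-1},{"offset":[0,0,0],"rot":[0,0,0],"claw":-1}]'
python3 -m handwheel '[{"offset":[-8,4,0],"rot":[0,0,0],"claw":-1},{"offset":[-16,8,0],"rot":[0,0,0],"claw":-1},{"offset":[-24,12,0],"rot":[0,0,0],"claw":-1},{"offset":[-26,13,0],"rot":[0,0,0],"claw":-1},{"offset":[-26,13,0],"rot":[0,0,0],"claw":-1},{"offset":[-26,13,0],"rot":[0,0,0],"claw":-1},{"offset":[-26,13,0],"rot":[0,0,0],"claw":-1},{"offset":[-26,13,0],"rot":[0,0,0],"claw":-1},{"offset":[-24,13,0],"rot":[0,0,0],"claw":-1},{"offset":[-16,8,0],"rot":[0,0,0],"claw":-1},{"offset":[-9,5,0],"rot":[0,0,0],"claw":-1},{"offset":[0,0,0],"rot":[0,0,0],"claw":-1}]'
python3 -m handwheel '[{"offset":[0,0,0],"rot":[0,0,0],"claw":-1},{"offset":[0,0,0],"rot":[0,0,0],"claw":-1}]'
cat > m.py <<'E'
from h import *
def held(f,s,off=.0123,h=.02,r0=.0075,r1=.0135):
    z=s["position"][2]+off+h; c=s["position"][:2]
    for k in range(4): r=fitc(radial(f,c,z,r0,r1,0)); c=r[0]
    return r
E
python3 - <<'E'
from m import *
f=imaging.grab_frame("wrist"); save(f,"w12.png",s=1.5)
s=status.observe(); print(s["position"],s["tool_rot"],s["force"],s["grip_width"])
h=held(f,s); print("held",h)
W=pts(f); z=s["position"][2]+.0323; a=np.hypot(*(W[...,:2]-h[0]).transpose(2,0,1)); m=(a<.024)&(a>.013)&(abs(W[...,2]-z)<.01)
P=W[m]; A=np.c_[P[:,:2]-P[:,:2].mean(0),np.ones(len(P))]; print("top plane",np.linalg.lstsq(A,P[:,2],rcond=None)[0],"exp z",z)
for nm,zz,a,b in(("plate",.014,.052,.064),("disc",.022,.036,.045),("outer",.058,.024,.032),("bore",.058,.015,.019),("tip",.086,.0015,.0055)):
    c=np.array([.4832,-.0006])
    for k in range(3): r=fitc(radial(f,c,zz,a,b,0)); c=r[0]
    e=c-h[0]; print(nm,r,"tool",e@[.7071,.7071],e@[.7071,-.7071])
E
```

```text
clock: 19.85
position: [0.5192, 0.1991, 0.1143]
tool_rot: [-3.141, 0.001, 0.785]
force: [0.1, -0.2, -2.4]
grip_width: 0.0498
clock: 21.05
position: [0.4395, -0.044, 0.1148]
tool_rot: [-3.141, 0.001, 0.783]
force: [1.7, 0.4, -2.3]
grip_width: 0.05
clock: 21.25
position: [0.4406, -0.0416, 0.115]
tool_rot: [-3.141, -0.0, 0.786]
force: [-0.7, 0.2, -2.6]
grip_width: 0.0498
[ 0.44059874 -0.04158428  0.1149469 ] [-3.14142773e+00 -2.95613887e-04  7.86741593e-01] [ 0.09787664 -0.22565262 -2.15248396] 0.049665737752003766
held (array([ 0.44063942, -0.04073598]), np.float64(0.010742148287221974), np.float64(0.00010165931897506205), 90)
top plane [0.0003453  0.00041327 0.14760519] exp z 0.14724689783738037
plate (array([ 4.8307736e-01, -4.0456467e-04]), np.float64(0.05727091409775533), np.float64(0.00023040524965116691), 78) tool 0.05852621228789993 0.0014895234154701194
disc (array([ 0.48328498, -0.00052277]), np.float64(0.03953117175842069), np.float64(0.00020084069387810705), 69) tool 0.05858943949140848 0.001719910764101756
outer (array([ 4.82694313e-01, -3.43754012e-04]), np.float64(0.027696190951340214), np.float64(0.00017779230209848563), 87) tool 0.058298359320743676 0.0011756720160235514
bore (array([ 0.48294661, -0.00085367]), np.float64(0.016907864705791614), np.float64(0.000205857455602853), 86) tool 0.05811620069448569 0.0017146297287015785
tip (array([4.82461519e-01, 1.70259364e-04]), np.float64(0.003510604250919866), np.float64(0.000422810710034661), 55) tool 0.058497209391620016 0.0006476043713818171
```

View pics/w12.png

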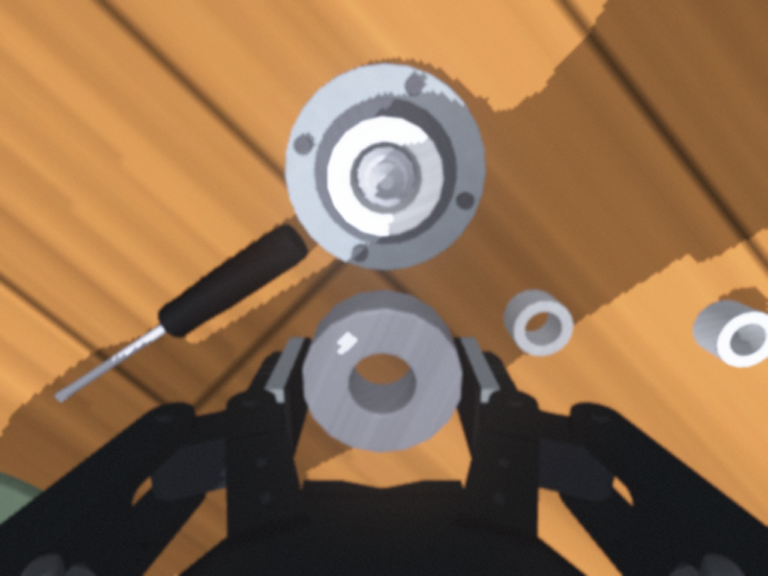

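Collar held and level (plane tilt under 0.001). Move +58.5 along x, +1.5 along y, then down to about 5 mm above the tip.

```bash
python3 -m handwheel '[{"offset":[8,0.5,0],"rot":[0,0,0],"claw":-1},{"offset":[14,0.5,0],"rot":[0,0,0],"claw":-1},{"offset":[16,0.5,0],"rot":[0,0,0],"claw":-1},{"offset":[13,0,0],"rot":[0,0,0],"claw":-1},{"offset":[7.5,0,0],"rot":[0,0,0],"claw":-1},{"offset":[0,0,10],"rot":[0,0,0],"claw":-1},{"offset":[0,0,12],"rot":[0,0,0],"claw":-1},{"offset":[0,0,8],"rot":[0,0,0],"claw":-1},{"offset":[0,0,4],"rot":[0,0,0],"claw":-1},{"offset":[0,0,0],"rot":[0,0,0],"claw":-1},{"offset":[0,0,0],"rot":[0,0,0],"claw":-1},{"offset":[0,0,0],"rot":[0,0,0],"claw":-1}]'
python3 - <<'E'
from m import *
f=imaging.grab_frame("wrist"); save(f,"w13.png",(150,130,360,340),3.5)
s=status.observe(); print(s["position"],s["tool_rot"],s["force"],s["grip_width"])
h=held(f,s); e=np.array([.4832,-.0006])-h[0]; print(h,"tool err",e@[.7071,.7071],e@[.7071,-.7071])
E
```

```text
clock: 22.5
position: [0.483, -0.0022, 0.0813]
tool_rot: [3.141, -0.0, 0.785]
force: [-1.0, 0.1, -1.8]
grip_width: 0.05
[ 0.48301484 -0.00221255  0.08132938] [ 3.14117889e+00 -4.12377218e-04  7.85296466e-01] [-0.21465607  0.12898999 -2.59330494] 0.05000641829236849
(array([ 0.48295715, -0.0012229 ]), np.float64(0.010712275965667326), np.float64(0.00017041334054905693), 79) tool err 0.0006121711799774962 -0.00026872923103333075
```

View pics/w13.png

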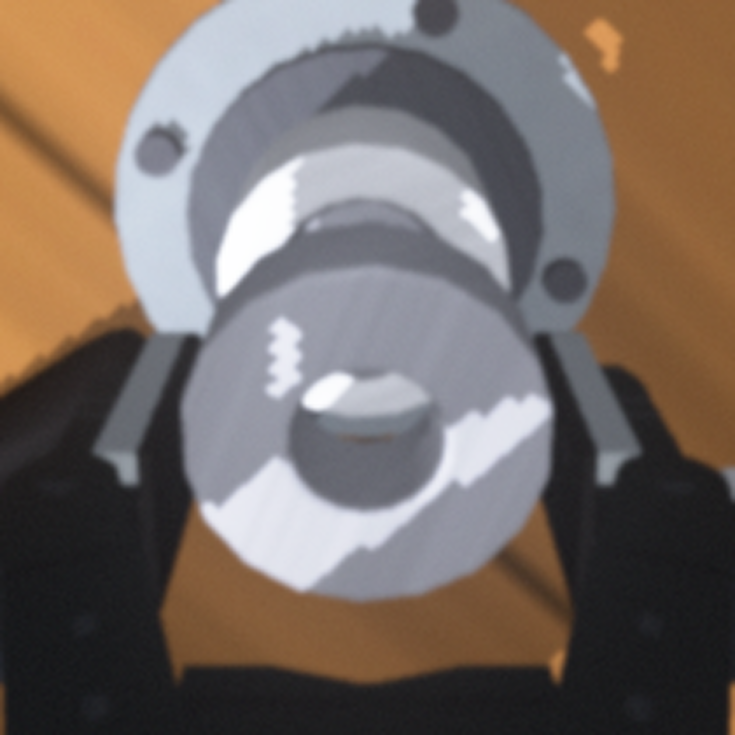

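Aligned within 0.7 mm. Trim it and lower slowly over the tip.

```bash
python3 -m handwheel '[{"offset":[0.6,-0.2,3],"rot":[0,0,0],"claw":-1},{"offset":[0,0,3],"rot":[0,0,0],"claw":-1},{"offset":[0,0,3],"rot":[0,0,0],"claw":-1},{"offset":[0,0,3],"rot":[0,0,0],"claw":-1},{"offset":[0,0,3],"rot":[0,0,0],"claw":-1},{"offset":[0,0,0],"rot":[0,0,0],"claw":-1},{"offset":[0,0,0],"rot":[0,0,0],"claw":-1}]'
python3 - <<'E'
from m import *
f=imaging.grab_frame("wrist"); save(f,"w14.png",(150,130,360,340),3.5)
s=status.observe(); print(s["position"],s["tool_rot"],s["force"],s["moment"])
h=held(f,s); e=np.array([.4832,-.0006])-h[0]; print(h,"tool err",e@[.7071,.7071],e@[.7071,-.7071])
E
```

```text
clock: 23.25
position: [0.4831, -0.0016, 0.0659]
tool_rot: [-3.141, 0.0, 0.785]
force: [0.0, 0.1, -3.1]
grip_width: 0.0501
[ 0.48313357 -0.00156207  0.06602104] [-3.14157583e+00  2.50277541e-07  7.85467647e-01] [ 0.49896497 -0.26800115 -2.8173225 ] [ 0.00378934 -0.02374339 -0.03236928]
(array([ 0.48286654, -0.00064387]), np.float64(0.010548259929552006), np.float64(0.0001686379928171424), 64) tool err 0.00026680720070762194 0.00020476593588628075
```

View pics/w14.png

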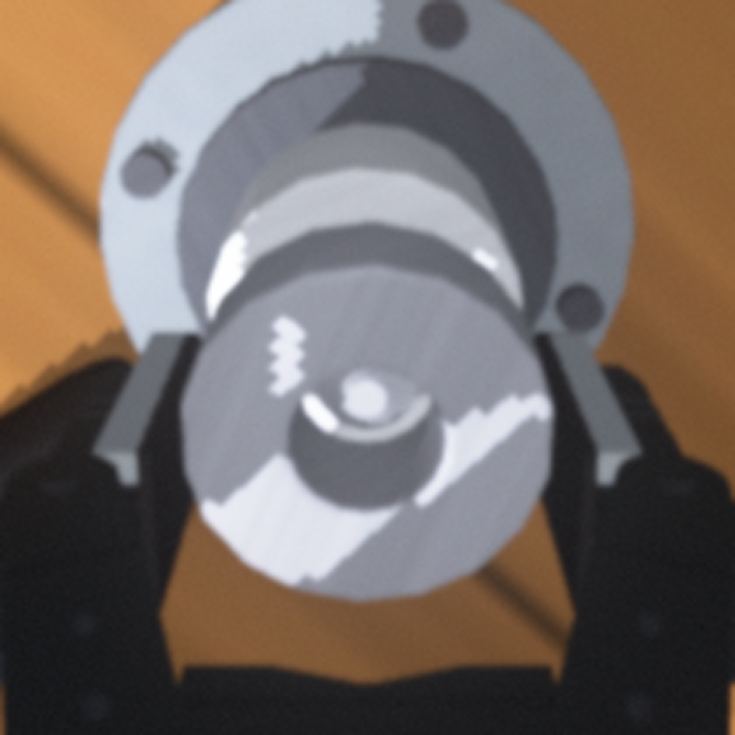

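The tip is inside the bore at (365,400), with no side force. Continuing to just above the sleeve, then touching down gently.

```bash
python3 -m handwheel '[{"offset":[0,0,4],"rot":[0,0,0],"claw":-1},{"offset":[0,0,4],"rot":[0,0,0],"claw":-1},{"offset":[0,0,4],"rot":[0,0,0],"claw":-1},{"offset":[0,0,3.5],"rot":[0,0,0],"claw":-1},{"offset":[0,0,2],"rot":[0,0,0],"claw":-1},{"offset":[0,0,0],"rot":[0,0,0],"claw":-1},{"offset":[0,0,0],"rot":[0,0,0],"claw":-1}]'
python3 -m handwheel '[{"offset":[0,0,1],"rot":[0,0,0],"claw":-1},{"offset":[0,0,0.7],"rot":[0,0,0],"claw":-1},{"offset":[0,0,0],"rot":[0,0,0],"claw":-1},{"offset":[0,0,0],"rot":[0,0,0],"claw":-1}]'
```

```text
clock: 24.0
position: [0.4831, -0.0015, 0.0485]
tool_rot: [-3.142, 0.0, 0.785]
force: [0.6, -0.1, -1.6]
grip_width: 0.0499
clock: 24.4
position: [0.4831, -0.0016, 0.0468]
tool_rot: [3.142, -0.0, 0.785]
force: [-0.1, -0.6, -3.1]
grip_width: 0.0499
```

```bash
python3 -m handwheel '[{"offset":[0,0,0.6],"rot":[0,0,0],"claw":-1},{"offset":[0,0,0.5],"rot":[0,0,0],"claw":-1},{"offset":[0,0,0.4],"rot":[0,0,0],"claw":-1},{"offset":[0,0,0],"rot":[0,0,0],"claw":-1},{"offset":[0,0,0],"rot":[0,0,0],"claw":-1}]'
```

```text
clock: 24.9
position: [0.4832, -0.0016, 0.0457]
tool_rot: [3.141, -0.0, 0.785]
force: [-2.9, -0.3, 10.1]
grip_width: 0.0498
```

Contact at the predicted height (0.0457, force +12 N). Release, rise, and back off to look.

```bash
python3 -m handwheel '[{"offset":[0,0,0],"rot":[0,0,0],"claw":0.3},{"offset":[0,0,0],"rot":[0,0,0],"claw":0.6},{"offset":[0,0,0],"rot":[0,0,0],"claw":1},{"offset":[0,0,0],"rot":[0,0,0],"claw":1},{"offset":[0,0,0],"rot":[0,0,0],"claw":1},{"offset":[0,0,-5],"rot":[0,0,0],"claw":1},{"offset":[0,0,-15],"rot":[0,0,0],"claw":1},{"offset":[0,0,-30],"rot":[0,0,0],"claw":1},{"offset":[0,0,-40],"rot":[0,0,0],"claw":1},{"offset":[0,0,-35],"rot":[0,0,0],"claw":1},{"offset":[0,0,-10],"rot":[0,0,0],"claw":1},{"offset":[0,0,0],"rot":[0,0,0],"claw":1}]'
python3 -m handwheel '[{"offset":[-20,0,0],"rot":[0,0,0],"claw":1},{"offset":[-25,0,0],"rot":[0,0,0],"claw":1},{"offset":[-15,0,0],"rot":[0,0,0],"claw":1},{"offset":[0,0,0],"rot":[0,0,0],"claw":1},{"offset":[0,0,0],"rot":[0,0,0],"claw":1},{"offset":[0,0,0],"rot":[0,0,0],"claw":1}]'
python3 - <<'E'
from m import *
f=imaging.grab_frame("wrist"); g=imaging.grab_frame("scene"); save(f,"w15.png",(160,50,350,200),4); save(g,"s15.png",s=1.5); save(g,"s15c.png",(200,150,340,250),5)
s=status.observe(); print(s["position"],s["clock"],s["force"],s["grip_width"])
W=pts(f); a=np.hypot(W[...,0]-.4832,W[...,1]+.0006); m=(a<.024)&(a>.013)
P=W[m]; A=np.c_[P[:,:2]-P[:,:2].mean(0),np.ones(len(P))]; print("collar top: med z",np.median(P[:,2]),np.linalg.lstsq(A,P[:,2],rcond=None)[0])
for nm,zz,a,b in(("collar outer",.078,.022,.030),("bore",.078,.009,.0125),("sleeve outer",.058,.0265,.033),("plate",.014,.052,.064)):
    c=np.array([.4832,-.0006])
    for k in range(3): r=fitc(radial(f,c,zz,a,b,0)); c=r[0]
    print(nm,r)
V=pts(g)
for t in("float_block","lacquer_jar"):
    for r in imaging.regions_of(t,"scene")[:1]: p=V[r["region"]]; print(t,np.round(r["box"]),np.nanmedian(p,axis=0).round(3))
E
```

```text
clock: 26.1
position: [0.4838, -0.0017, 0.1817]
tool_rot: [3.14, -0.002, 0.785]
force: [-0.1, -0.3, -0.8]
grip_width: 0.0855
clock: 26.7
position: [0.4412, -0.0433, 0.1801]
tool_rot: [-3.141, -0.0, 0.786]
force: [0.2, 0.0, -0.3]
grip_width: 0.0853
[ 0.44109294 -0.04337435  0.18012053] 26.8 [ 0.16168791  0.40551462 -0.41893016] 0.08565579022894523
collar top: med z 0.07845905420108029 [-0.00119449  0.00187455  0.07845803]
collar outer (array([ 4.83058862e-01, -2.78800866e-04]), np.float64(0.02585372054756156), np.float64(0.00028582213053021514), 83)
bore (array([ 0.48275134, -0.00070195]), np.float64(0.010746167011241562), np.float64(0.0001864232423022031), 87)
sleeve outer (array([ 0.48243316, -0.00100919]), np.float64(0.027820821095047375), np.float64(0.00032484099936210654), 79)
plate (array([ 4.83055027e-01, -4.25777205e-04]), np.float64(0.05723922645550754), np.float64(0.000244436759197622), 70)
float_block [416. 263.  43.  73.] [0.622 0.461 0.037]
lacquer_jar [121. 185.  27.  31.] [ 0.62  -0.414  0.06 ]
```

View pics/w15.png

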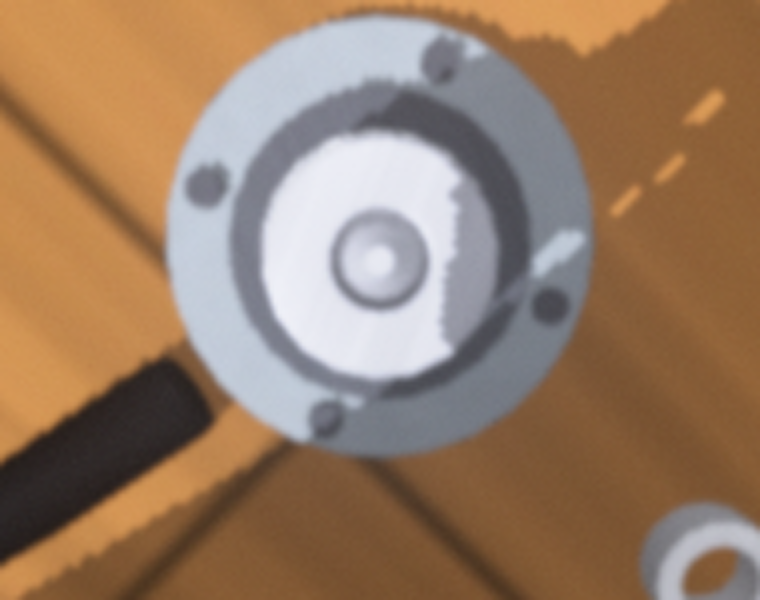

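View pics/s15c.png

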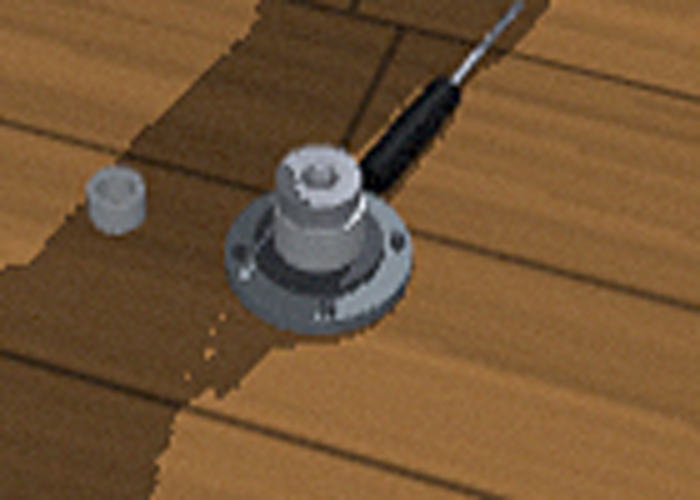

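The stack is home: collar top at 78.5 mm (78 expected), level, with the tip showing in the bore at (380,258). The bystanders have not moved and the gripper is clear. Handing in.

```bash
python3 -c "
from workcell import bot; print(bot.job_done())"
```

```text
the job is handed in; nothing more can be done
None
```

I threaded the sleeve (the largest of its look-alikes) down the post onto the backing disc, then the collar on top of it. Each was lowered until contact, at most about 12 N, and then released. I handed the job in at about 27 s.

**Last checks:**
- **Sleeve:** its top was at 58.4 mm against 58 expected, and it was level. I measured this before the collar went on.
- **Collar:** its top was at 78.5 mm against 78 expected, level within 0.2%, with the post tip visible in its bore.
- **Centring:** both sit within about 1 mm of the post's axis.
- **Bystanders:** the float block and jar were where they started, within measurement noise.
- **Robot:** the gripper was open and about 6 cm clear to the side.

**One failure, mended:** my first grasp closed on nothing. The reported tool position lies about 33 mm beyond the real grasp point: the cameras showed the shut fingertips about 14 mm behind the reported point, where the brief puts them 19 mm ahead of it. The closed fingers ended just above the sleeve's bore and left the sleeve undisturbed. I corrected for the offset from then on, and both contact heights matched it.

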